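# Bring the piped ports of a gas manifold into service

## Robot

A 6-joint arm with a two-finger parallel gripper is mounted at the origin on a cart in front of the work surface, level with it; the furniture and walls round the work are solid. World frame = base frame: x ahead of the robot, y to its left, z up, the work surface at z = 0. Lengths are in m, angles in degrees, forces in N, time in s.
With the tool pointing down it reaches from about 0.3 to 0.75 m from the base axis. Payload 8.5 kg.
Tool frame: the origin (TCP) lies midway between the tips of the shut fingers; the grasp point (between the pads) lies env.tcp_to_grasp behind it (env.tcp_to_grasp is the distance from the TCP to the grasp point, in m); z points along the fingers, y is the line along which they close (so a half turn about z gives the same grasp; the last joint's range is limited). The gripper opens to 85 mm and grips with 20 to 120 N. Pads are 22 mm wide; open, the fingers measure 114 mm over their backs; the gripper's body (76 mm by 85 mm) begins 54 mm behind the grasp point. The pads swing forward as they close: fully open they stand 13 mm farther back than shut.
Start: joints at [-86.534, 21.807, 74.336, -0, 83.858, -12.336], TCP at [0.15, -0.529, 0.197] pointing down, gripper open.
Joint ranges: [-178.18, 178.18], [-50.72, 133.34], [12.68, 142.11], [-81.47, 261.47], [9.98, 163.14], [-165.26, 165.26]. Speed limits (degrees/s): [136.94, 136.94, 180, 180, 180, 180].

## Interface

Orientations are given as a 3x3 rotation matrix whose columns are the frame's x, y, z axes.
In Python, from rig import observe, optics, job, env gives the robot as it stands. The module is installed in compiled form; this text tells all that it offers.
- The arm moves only by the shell command python3 -m jog 'ROWS' [FORCE]. ROWS is JSON, a list of rows, each a list of 7 numbers: the turn, a rotation vector about the tool's x, y, z in rad, then the shift along the tool's x, y, z in m, then the opening in per cent of the stroke, from 0 (shut) to 100 (fully open). A call has 1 to 10 rows; each row shifts and turns the commanded pose from where the row before left it, along the tool's axes as they then stand; what a row does not reach is not made up. A row lasts 1/8 s, in which the tool goes at most 62.5 mm and 10.7 degrees, less where a joint would pass 70% of its speed; a pose out of reach is approached as far as the arm can. A call is refused whole if a number of a shift passes 0.0625 or a number of a turn 0.188, either way. A call with a gripper value outside its range is refused whole. The fingers move at their own pace and stop on an object; FORCE is the grip in N (left out, the last holds). Time passes only in rows, so rows that do not move let the fingers close. It gives the time, the measured TCP pose, the force, the opening and the grip force at its end, in the units of the state.
- observe(): the state, without advancing time (a new reading comes with each control period).
- optics.get_image(name): name is "side" or "top" or "wrist"; returns a dict with "pixels" (420x560x3 uint8, red, green, blue), "mtx" (3x3 intrinsics, pixels), "dist_coeffs" ([k1, k2, p1, p2, k3] as OpenCV has them; the pictures are not rectified), "rvec" (rotation vector, rad) and "tvec" (3), from world to camera coordinates, as OpenCV has them. Camera axes: x right, y down, z forward; pixel columns grow to the right and rows downward; lengths in m; the calibration is good to about 2 mm. A picture is of the moment at which its call begins. There is no depth.
- job.close_job(): hands the job in; it is judged then, once.
The state is a dict: "time_s": time; "q": joint angles; "qvel": joint speeds; "joint_efforts": joint torques, N m; "position": TCP position; "tool_rot": TCP orientation; "ft_force": force on the tool from outside, world axes, zero at the start; "wrist_torque": the same for the moment, N m; "grip_width": finger opening in m; "gripper_force": force on a finger pad.
Only numpy, scipy, OpenCV 4.12 (cv2) and the standard library are available. Lean on these libraries where they do the work, as an engineer would, in place of code of your own. Each camera call takes 0.05 s, during which the arm holds its last target. There are 200 camera calls.

## Task

First shut the main valve of the gas manifold (its handle fully crosswise to the pipe) before moving any lever of the row; then, with the main shut, push the lever of every port that carries a hose barb fully over to open, leaving the levers of the plugged ports undisturbed. Last, turn the main valve handle fully back in line with the pipe, and leave everything round the manifold where it stands.

Things in the scene. Friction and masses are not known exactly. Their poses are not given: they have to be found in the camera images.
- manifold: Gas manifold, fixed to the bench: grey console, local x -40 to +54, y -116 to +116 mm; origin under its middle, on the bench; x away from the lever side, y left along the row, z up. Its sloping face looks up and to the robot (normal (-0.5,0,0.866), 30 deg from vertical), through local (0,y,80), from x,z = (-45,54) to (36,101) mm. Six levers on the face, each serving the port behind it.
- header_edge (a point): Middle of the lower front edge of the aluminium header block, local (-21, 0, 130) mm. The block (local x -21 to +54, z 130 to 142 mm, as long as the console) overhangs the levers: an upright tool cannot work them, one tilted 28 to 45 deg, fingers pointing down and away from the robot, can. Six ports on its top at local x = 30 mm, the same local y as their levers, top at z = 144 mm.
- main_valve (a joint): Main valve at the left end of the header: quarter-turn handle, rad. 0 = open, in line with the pipe, pointing along local +y; 1.571 = closed, crosswise, pointing along local +x, away from the robot. Turns in a level plane about the vertical axis at local (14, 138) mm; even friction (0.12 N m), hard stops at both ends, stays where left.
- main_handle_end (a point): Outer end of the main valve handle, on its centre line, 168 mm above the bench: a steel bar 14 mm wide, 10 mm high, reaching 72 mm from its axis. Below it is the feed pipe (top at 143 mm), which bends down to the bench at local y = 192 mm.
- lever_1 (a joint): Lever 1 from the left, rad; pivot in the face at local (0, +85, 80) mm; row pitch 34 mm. Round steel bat, 37 mm long, 6 mm thick at the foot, 9 at the tip. 0 = closed, leaning 0.4 rad from the face's normal down the slope, to the robot; 0.8 = open, leaning 0.4 rad up the slope, away. Hard stops; even friction (0.045 N m), stays where left.
- lever_2 (a joint): Lever 2 from the left, rad; pivot in the face at local (0, +51, 80) mm; row pitch 34 mm. Round steel bat, 37 mm long, 6 mm thick at the foot, 9 at the tip. 0 = closed, leaning 0.4 rad from the face's normal down the slope, to the robot; 0.8 = open, leaning 0.4 rad up the slope, away. Hard stops; even friction (0.045 N m), stays where left.
- lever_3 (a joint): Lever 3 from the left, rad; pivot in the face at local (0, +17, 80) mm; row pitch 34 mm. Round steel bat, 37 mm long, 6 mm thick at the foot, 9 at the tip. 0 = closed, leaning 0.4 rad from the face's normal down the slope, to the robot; 0.8 = open, leaning 0.4 rad up the slope, away. Hard stops; even friction (0.045 N m), stays where left.
- lever_4 (a joint): Lever 4 from the left, rad; pivot in the face at local (0, -17, 80) mm; row pitch 34 mm. Round steel bat, 37 mm long, 6 mm thick at the foot, 9 at the tip. 0 = closed, leaning 0.4 rad from the face's normal down the slope, to the robot; 0.8 = open, leaning 0.4 rad up the slope, away. Hard stops; even friction (0.045 N m), stays where left.
- lever_5 (a joint): Lever 5 from the left, rad; pivot in the face at local (0, -51, 80) mm; row pitch 34 mm. Round steel bat, 37 mm long, 6 mm thick at the foot, 9 at the tip. 0 = closed, leaning 0.4 rad from the face's normal down the slope, to the robot; 0.8 = open, leaning 0.4 rad up the slope, away. Hard stops; even friction (0.045 N m), stays where left.
- lever_6 (a joint): Lever 6 from the left, rad; pivot in the face at local (0, -85, 80) mm; row pitch 34 mm. Round steel bat, 37 mm long, 6 mm thick at the foot, 9 at the tip. 0 = closed, leaning 0.4 rad from the face's normal down the slope, to the robot; 0.8 = open, leaning 0.4 rad up the slope, away. Hard stops; even friction (0.045 N m), stays where left.
- barb_1: Hose barb screwed into one of the six ports: a slim ribbed brass nipple, 18 mm wide at the foot, 14 mm above, 42 mm tall; origin at its underside on the port. Fixed.
- plug_1: Blanking plug in one of the six ports: a low brass hexagon, 21 mm across and 9 mm tall; origin at its underside on the port. Fixed.
- barb_2: Hose barb screwed into one of the six ports: a slim ribbed brass nipple, 18 mm wide at the foot, 14 mm above, 42 mm tall; origin at its underside on the port. Fixed.
- plug_2: Blanking plug in one of the six ports: a low brass hexagon, 21 mm across and 9 mm tall; origin at its underside on the port. Fixed.
- barb_3: Hose barb screwed into one of the six ports: a slim ribbed brass nipple, 18 mm wide at the foot, 14 mm above, 42 mm tall; origin at its underside on the port. Fixed.
- plug_3: Blanking plug in one of the six ports: a low brass hexagon, 21 mm across and 9 mm tall; origin at its underside on the port. Fixed.
- sample_pot_1: Sample pot with screw cap, 29 mm wide, 46 mm tall, on the bench in front of the manifold; origin at the centre of its underside. Not to be disturbed.
- stopper: Black rubber stopper, 29 mm wide, 30 mm tall, on the bench in front of the manifold; origin at the centre of its underside. Not to be disturbed.
- rotor_key: T-handled steel key lying flat on the bench, 110 x 100 x 10 mm; origin at the centre of its underside. Not to be disturbed.
- media_bottle_a: Glass bottle with screw cap, 69 mm wide, 136 mm tall, behind the manifold; origin at the centre of its underside. Not to be disturbed.
- reagent_1: Small white bottle with screw cap, 47 mm wide, 88 mm tall, behind the manifold; origin at the centre of its underside. Not to be disturbed.
- timer: Flat bench timer, 66 x 66 x 16 mm; origin at the centre of its underside. Not to be disturbed.
- tube50_pad: Screw-cap tube standing on its foot, 34 mm wide, 114 mm tall; origin at the centre of its underside. Not to be disturbed.
- marker_blue: Felt marker lying on the bench, 126 mm long, 13 mm thick; origin at the centre of its underside. Not to be disturbed.

How it is judged:
By the outcome, as a careful person would: the job done as asked, in the order asked, and still so for the second after the job is handed in, with the robot touching nothing.
It also fails if it takes over 67 s, if anything falls off the work surface, if the arm or the gripper's body presses on something with over 40 N, if the wrist force passes 120 N, or if a joint passes its speed limit or range.

## Working session

There is one attempt and no reset: what is moved stays moved. The work goes in short steps, Python scripts to look and compute and a shell command to move; the robot and the scene stay as the last step left them, time stands still between calls to the robot, and variables do not carry over. Pictures are saved under pics/ and viewed, at most 10 in all, crops included, and the job is handed in when it is done.

```bash
mkdir -p pics
python3 - <<'E'
from rig import observe, optics, env
import cv2,pickle
s=observe();print(s['time_s'],s['position'],s['tool_rot'],s['grip_width'],env.tcp_to_grasp)
d={}
for n in('top','side'):
    d[n]=optics.get_image(n);im=d[n]['pixels'];cv2.imwrite(f'pics/{n}0.png',cv2.resize(im[:,:,::-1],(800,600),interpolation=cv2.INTER_CUBIC))
pickle.dump(d,open('im0.pkl','wb'))
for n in d:print(n,d[n]['mtx'],d[n]['dist_coeffs'],d[n]['rvec'],d[n]['tvec'])
E
```

```text
0.0 [ 0.14974619 -0.52885645  0.19680043] [[ 9.62203837e-01  2.72330245e-01 -1.19052461e-04]
 [ 2.72330115e-01 -9.62202727e-01  1.49035210e-03]
 [ 2.91315350e-04 -1.46644408e-03 -9.99998882e-01]] 0.08562535868660315 0.0187
top [[385.81522305   0.         279.13667439]
 [  0.         385.81522305 208.67987396]
 [  0.           0.           1.        ]] [-0.03690086  0.          0.          0.          0.        ] [ 2.14038702 -2.14903862  0.14172897] [0.099897   0.59719294 1.17115674]
side [[479.7927779    0.         286.86939194]
 [  0.         479.7927779  218.14888124]
 [  0.           0.           1.        ]] [0.02015899 0.         0.         0.         0.        ] [ 0.04339727  2.81125539 -1.32127843] [0.60145486 0.0203998  1.43688849]
```

View pics/top0.png

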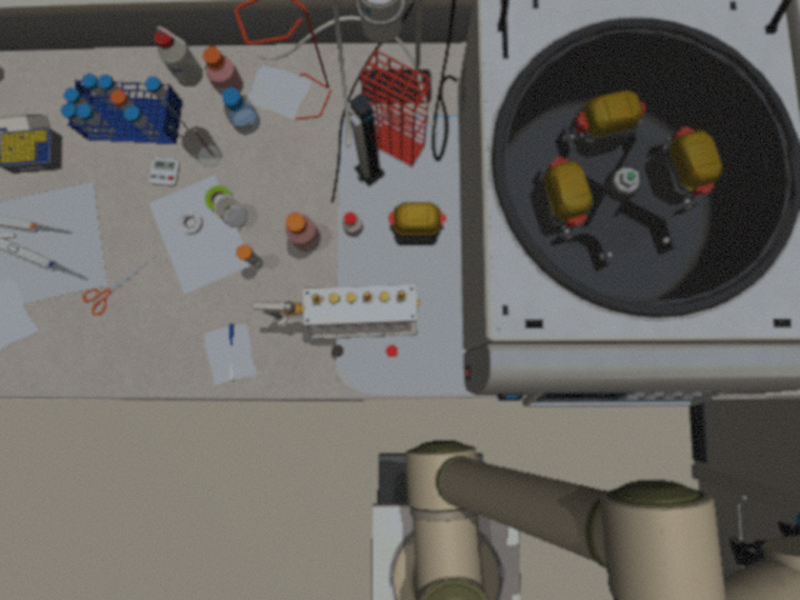

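View pics/side0.png

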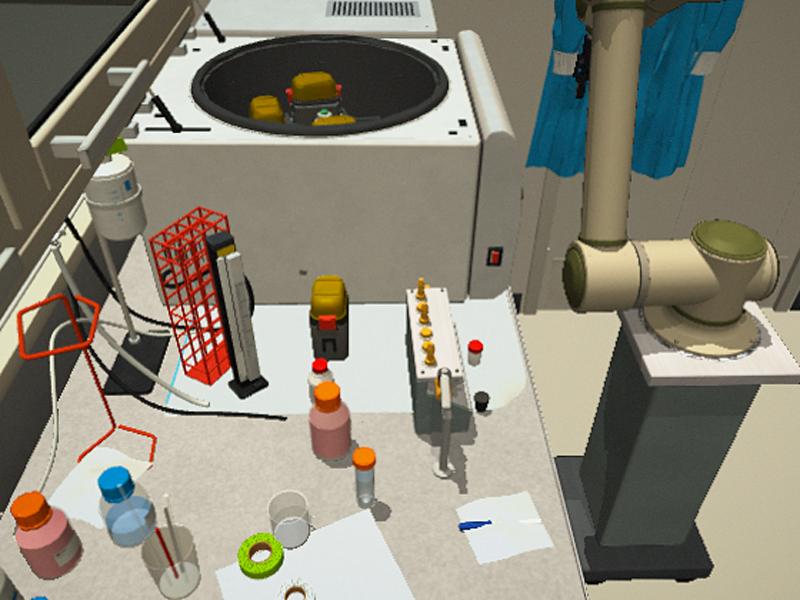

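The top view shows the manifold header at about (303–417, 287–325) with the main handle at its left (255–300, 308). The side view shows the ports end-on. Next I'll enlarge both.

Run:
```python
import cv2,pickle,numpy as np
d=pickle.load(open('im0.pkl','rb'))
a=d['top']['pixels'][190:255,165:305,::-1]  # 65x140
b=d['side']['pixels'][185:345,275:355,::-1] # 160x80
cv2.imwrite('pics/c1.png',cv2.resize(a,None,fx=5.7,fy=5.7,interpolation=cv2.INTER_CUBIC))
cv2.imwrite('pics/c2.png',cv2.resize(b,None,fx=3.7,fy=3.7,interpolation=cv2.INTER_CUBIC))
```

```text
(no output)
```

View pics/c1.png

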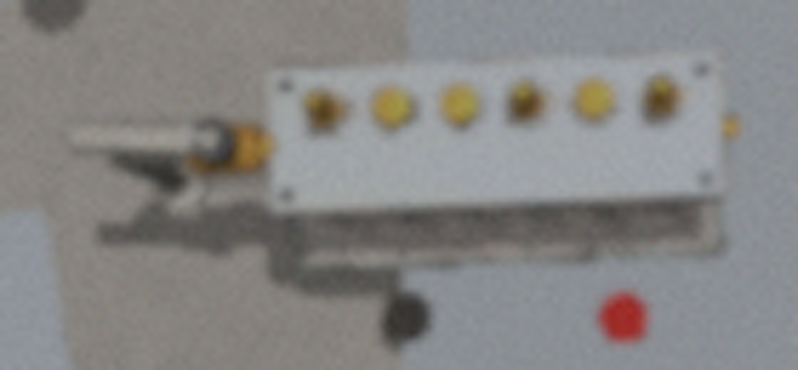

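View pics/c2.png

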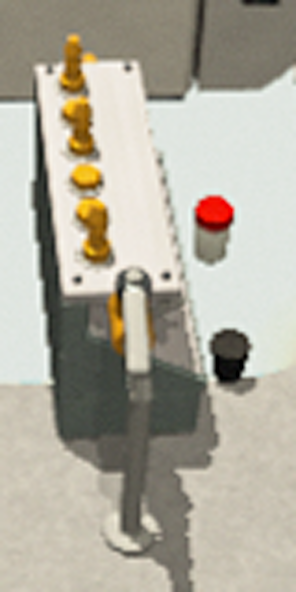

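The crops show tall barbs at ports 1, 4 and 6 (c1 x≈322, 524, 660) and flat plugs at 2, 3 and 5; the side view agrees. Next I'll fit the manifold pose from the header corners in both views.

```bash
cat > h.py <<'E'
import numpy as np,cv2,json
from scipy.optimize import least_squares
from scipy.spatial.transform import Rotation as R
def proj(c,P):return cv2.projectPoints(np.array(P,float).reshape(-1,3),c['rvec'],c['tvec'],c['mtx'],c['dist_coeffs'])[0][:,0]
def ray(c,px,z):
    u=cv2.undistortPoints(np.array([[px]],float),c['mtx'],c['dist_coeffs'])[0,0]
    M=cv2.Rodrigues(c['rvec'])[0];C=-M.T@c['tvec'];d=M.T@np.r_[u,1];return C+d*(z-C[2])/d[2]
def W(p,L):
    x,y,a=p;L=np.atleast_2d(L)/1000.;c,s=np.cos(a),np.sin(a)
    return np.c_[x+c*L[:,0]-s*L[:,1],y+s*L[:,0]+c*L[:,1],L[:,2]]
def pose():return np.array(json.load(open('pose.json')))
def Rt(yaw,t):
    "tool y ~ local -y, tilt t deg: fingers down and away, z=(sin t,0,-cos t) local"
    t=np.radians(t);z=[np.sin(t),0,-np.cos(t)];y=[0,-1,0]
    return R.from_euler('z',yaw).as_matrix()@np.c_[np.cross(y,z),y,z]
def go(L,t,yawoff=0,fr=None):
    "print turn and shift (tool axes after turn / before turn) from present pose to TCP at local L mm"
    from rig import observe
    s=observe();p=pose();T=Rt(p[2]+np.radians(yawoff),t);Q=np.array(s['tool_rot']);P=np.array(s['position'])
    rv=R.from_matrix(Q.T@T).as_rotvec();d=W(p,L)[0]-P
    print('t',round(s['time_s'],2),'F',np.round(s['ft_force'],1),'turn',np.round(rv,3),'shift(before turn) mm',np.round(Q.T@d*1000,1),'(after)',np.round(T.T@d*1000,1))
E
python3 - <<'E'
from h import *
import pickle
d=pickle.load(open('im0.pkl','rb'))
ct=np.array([[270,72],[718,55],[725,193],[273,213]])/5.7+[165,190]
cs=np.array([[65,294],[37,65],[140,62],[187,292]])/3.7+[275,185]
L=[[54,116,142],[54,-116,142],[-21,-116,142],[-21,116,142]]
pl=np.array([[392,107],[460,105],[594,99]])/5.7+[165,190]
LP=[[30,51,153],[30,17,153],[30,-51,153]]
f=lambda p:np.r_[(proj(d['top'],W(p,L))-ct).ravel(),(proj(d['side'],W(p,L))-cs).ravel(),(proj(d['top'],W(p,LP))-pl).ravel()]
r=least_squares(f,[.4,0,0]);print(r.x,np.degrees(r.x[2]),r.fun.round(1).reshape(-1,2).tolist())
json.dump(r.x.tolist(),open('pose.json','w'))
for n,L in dict(end=[14,210,168],axis=[14,138,168],l1=[0,85,80],l6=[0,-85,80]).items():print(n,W(r.x,L)[0].round(3),proj(d['top'],W(r.x,L)))
for n,px,z in(('stopper',(405,317),.03),('pot',(623,317),.046)):print(n,ray(d['top'],np.array(px)/5.7+[165,190],z))
for n,px,z in(('tube50',(245,253),.114),('bottle',(297,224),.136),('reagent',(350,220),.088)):print(n,ray(d['top'],np.array(px)*.7,z))
E
```

```text
[0.55396485 0.17536217 0.03790756] 2.1719429221526214 [[-1.1, -0.5], [0.3, -0.9], [0.3, 0.7], [-1.2, 0.6], [0.1, -0.5], [-0.0, -0.8], [0.2, -0.9], [-0.3, -1.3], [-0.4, 0.1], [-0.5, -0.0], [-0.2, 0.0]]
end [0.56  0.386 0.168] [[176.69288949 216.11251251]]
axis [0.563 0.314 0.168] [[202.07183858 215.04656039]]
l1 [0.551 0.26  0.08 ] [[225.48809329 222.46565537]]
l6 [0.557 0.09  0.08 ] [[281.40250214 220.12114673]]
stopper [0.48281024 0.23332499 0.03      ]
pot [0.48168457 0.11283147 0.046     ]
tube50 [0.6849714  0.42053733 0.114     ]
bottle [0.74082668 0.30758313 0.136     ]
reagent [0.76248334 0.20214028 0.088     ]
```

```bash
python3 -m jog '[[0,0,0.119,0,0,-0.02,0],[0,0,0.118,0,0,-0.03,0],[0,0,0,0.023,-0.053,0,0],[0,0,0,0.023,-0.053,0,0],[0,0,0,0.023,-0.053,0,0],[0,0,0,0.023,-0.053,0,0],[0,0,0,0.023,-0.053,0,0],[0,0,0,0.023,-0.053,0,0],[0,0,0,0.023,-0.053,0,0],[0,0,0,0.023,-0.053,0,0]]'; python3 -c "
from h import *
go([-30,193,240],0)"
```

```text
time_s: 1.35
position: [0.3173, -0.0966, 0.2474]
tool_rot: [[0.999, 0.038, 0.0], [0.038, -0.999, -0.0], [0.0, 0.0, -1.0]]
ft_force: [0.5, 0.1, 0.3]
grip_width: -0.0
gripper_force: 0.0
t 1.35 F [0.5 0.1 0.3] turn [ 0. -0.  0.] shift(before turn) mm [ 216.9 -455.7    7.5] (after) [ 216.8 -455.8    7.4]
```

```bash
python3 -m jog '[[0,0,0,0.024,-0.051,0,0],[0,0,0,0.024,-0.051,0,0],[0,0,0,0.024,-0.051,0,0],[0,0,0,0.024,-0.051,0,0],[0,0,0,0.024,-0.051,0,0],[0,0,0,0.024,-0.051,0,0],[0,0,0,0.024,-0.050,0,0],[0,0,0,0.024,-0.050,0.002,0],[0,0,0,0.024,-0.050,0.003,0],[0,0,0,0,0,0,0]]'
python3 - <<'E'
from h import *
go([-30,193,153],0)
from rig import optics
im=optics.get_image('wrist');cv2.imwrite('pics/w1.png',im['pixels'][:,:,::-1])
for L in([14,210,173],[14,138,173],[30,85,186],[-21,116,142],[-20,193,153]):print(L,proj(im,W(pose(),L)).round())
E
```

```text
time_s: 2.6
position: [0.5154, 0.3682, 0.2398]
tool_rot: [[0.999, 0.042, -0.003], [0.042, -0.999, -0.001], [-0.003, 0.001, -1.0]]
ft_force: [-0.0, -0.9, -0.9]
grip_width: -0.0001
gripper_force: 0.0
t 2.6 F [-0.  -0.9 -0.9] turn [0.001 0.003 0.004] shift(before turn) mm [ 1.5  1.1 86.8] (after) [ 1.2  1.2 86.8]
[14, 210, 173] [[255. 152.]]
[14, 138, 173] [[351. 153.]]
[30, 85, 186] [[432. 133.]]
[-21, 116, 142] [[366. 189.]]
[-20, 193, 153] [[277. 190.]]
```

View pics/w1.png

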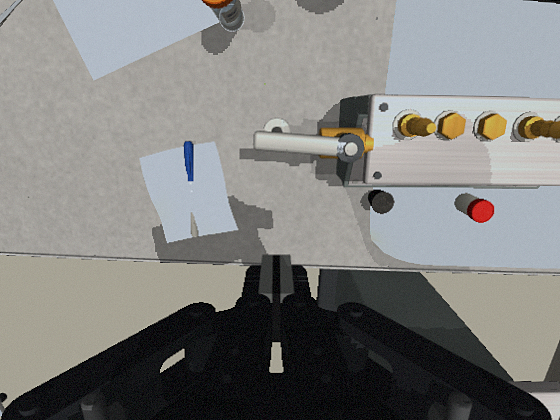

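The wrist view shows the handle from its axis (350,149) to its end (255,140), a few degrees past in-line. The space on the robot side of it is clear, so I'll descend there and push.

```bash
python3 -m jog '[[0,0,0,0,0,0.045,0],[0,0,0,0,0,0.042,0],[0,0,0,0.013,0,0,0],[0,0,0,0.013,0,0,0],[0,0,0,0,0,0,0]]'
python3 - <<'E'
from h import *
for L in ([-4,193,153],[21,197.5,153],[49,187,153],[69,159.5,153]):go(L,0)
E
```

```text
time_s: 3.28
position: [0.5433, 0.3665, 0.1573]
tool_rot: [[0.999, 0.038, 0.004], [0.038, -0.999, 0.001], [0.004, -0.001, -1.0]]
ft_force: [-0.3, 0.2, 0.5]
grip_width: 0.0
gripper_force: 0.0
t 3.27 F [-0.3  0.2  0.5] turn [-0.001 -0.004 -0.   ] shift(before turn) mm [-0.6 -1.5  4.3] (after) [-0.6 -1.6  4.3]
t 3.27 F [-0.3  0.2  0.5] turn [-0.001 -0.004 -0.   ] shift(before turn) mm [24.4 -6.1  4.4] (after) [24.4 -6.1  4.3]
t 3.27 F [-0.3  0.2  0.5] turn [-0.001 -0.004 -0.   ] shift(before turn) mm [52.4  4.4  4.5] (after) [52.4  4.4  4.3]
t 3.27 F [-0.3  0.2  0.5] turn [-0.001 -0.004 -0.   ] shift(before turn) mm [72.4 31.9  4.5] (after) [72.4 31.9  4.3]
```

```bash
python3 -m jog '[[0,0,0,0.008,-0.0015,0.003,0],[0,0,0,0.008,-0.0015,0,0],[0,0,0,0.009,-0.002,0,0],[0,0,0,0.009,0.003,0,0],[0,0,0,0.009,0.004,0,0],[0,0,0,0.009,0.004,0,0],[0,0,0,0.007,0.009,0,0],[0,0,0,0.007,0.009,0,0],[0,0,0,0.006,0.009,0,0],[0,0,0,0,0.001,0,0]]'
python3 - <<'E'
from h import *
go([69,159.5,153],0)
E
```

```text
time_s: 4.53
position: [0.6151, 0.3346, 0.1524]
tool_rot: [[0.999, 0.038, 0.0], [0.038, -0.999, -0.0], [0.0, 0.0, -1.0]]
ft_force: [0.3, 0.2, 0.6]
grip_width: 0.0
gripper_force: 0.0
t 4.53 F [0.3 0.2 0.6] turn [ 0. -0. -0.] shift(before turn) mm [ 1.9 -2.7 -0.6] (after) [ 1.9 -2.7 -0.6]
```

```bash
python3 -m jog '[[0,0,0,0,0.003,0,0],[0,0,0,0,0.003,0,0],[0,0,0,0,0,0,0]]'; python3 -m jog '[[0,0,0,0,0.003,0,0],[0,0,0,0,0.002,0,0],[0,0,0,0,0,0,0]]'
python3 - <<'E'
from h import *
go([69,159.5,153],0)
from rig import optics
im=optics.get_image('wrist');cv2.imwrite('pics/w2.png',im['pixels'][:,:,::-1])
E
```

```text
time_s: 4.9
position: [0.6147, 0.3294, 0.1525]
tool_rot: [[0.999, 0.039, 0.0], [0.039, -0.999, 0.0], [0.0, -0.0, -1.0]]
ft_force: [-0.3, 1.2, 1.8]
grip_width: -0.0002
gripper_force: 0.0
time_s: 5.28
position: [0.6151, 0.3243, 0.1525]
tool_rot: [[0.999, 0.039, 0.0], [0.039, -0.999, 0.0], [0.0, -0.0, -1.0]]
ft_force: [0.5, -0.4, 0.6]
grip_width: 0.0
gripper_force: 0.0
t 5.28 F [ 0.5 -0.4  0.6] turn [-0.    -0.     0.001] shift(before turn) mm [  2.3 -13.   -0.5] (after) [  2.3 -13.   -0.5]
```

View pics/w2.png

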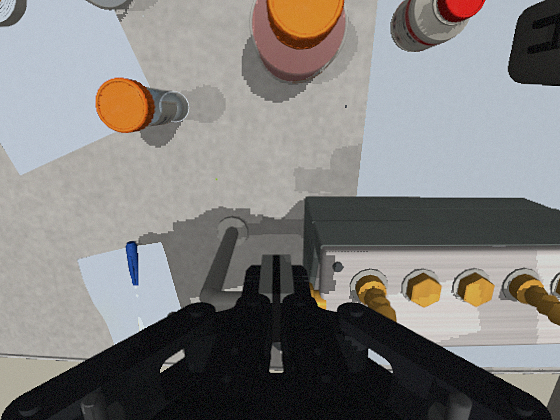

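The handle is not visible past the fingertips at (275,255), so I'll check the side and top views.

Run:
```python
from h import *
from rig import optics,observe
import pickle
p=pose();d={n:optics.get_image(n) for n in('top','side')}
a=d['top']['pixels'][165:255,150:310,::-1];b=d['side']['pixels'][175:345,235:395,::-1]
a=cv2.resize(a,(400,225),interpolation=cv2.INTER_CUBIC);b=cv2.resize(b,(400,425),interpolation=cv2.INTER_CUBIC)
a=cv2.copyMakeBorder(a,0,200,0,0,cv2.BORDER_CONSTANT)
cv2.imwrite('pics/ts.png',np.hstack([a,b]))
for L in([14,138,168],[86,138,168],[14,210,168]):print(L,((proj(d['top'],W(p,L))-[150,165])*2.5).round(),((proj(d['side'],W(p,L))-[235,175])*2.5+[400,0]).round())
```

```text
[14, 138, 168] [[130. 125.]] [[592. 217.]]
[86, 138, 168] [[129.  62.]] [[511. 221.]]
[14, 210, 168] [[ 67. 128.]] [[602. 278.]]
```

View pics/ts.png

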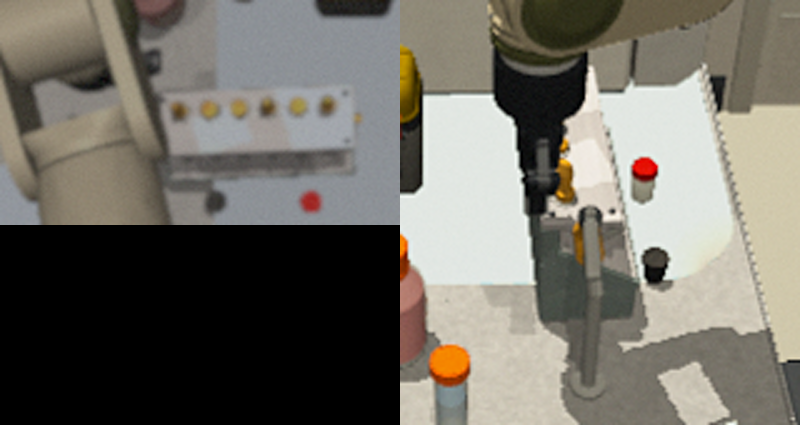

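```bash
python3 -m jog '[[0,0,0,0,-0.015,0,0],[0,0,0,0,0,-0.05,0],[0,0,0,0,0,-0.05,0],[0,0,0,-0.05,-0.01,0,0],[0,0,0,-0.05,0,0,0],[0,0,0,0,0,0,0]]'
python3 - <<'E'
from h import *
from rig import optics
im=optics.get_image('wrist');cv2.imwrite('pics/w3.png',im['pixels'][:,:,::-1])
for L in([14,210,173],[14,138,173],[86,138,173],[-21,116,142],[54,116,142]):print(L,proj(im,W(pose(),L)).round())
import pickle;pickle.dump(im,open('w3.pkl','wb'))
E
```

```text
time_s: 6.18
position: [0.5107, 0.3468, 0.2533]
tool_rot: [[0.999, 0.042, -0.001], [0.042, -0.999, 0.0], [-0.001, -0.0, -1.0]]
ft_force: [0.4, 0.3, 0.3]
grip_width: -0.0001
gripper_force: 0.0
[14, 210, 173] [[229. 143.]]
[14, 138, 173] [[321. 143.]]
[86, 138, 173] [[325.  43.]]
[-21, 116, 142] [[339. 179.]]
[54, 116, 142] [[344.  92.]]
```

View pics/w3.png

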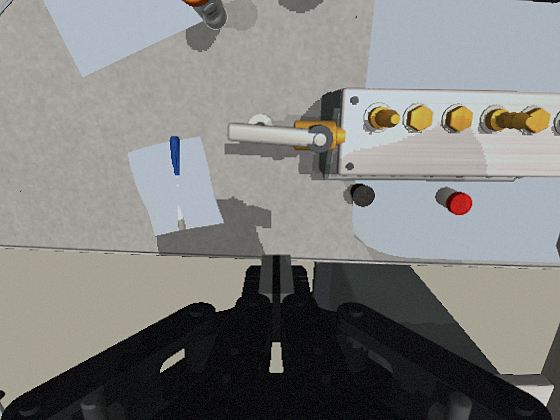

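The handle still points along +y, from (319,138) to (228,132). Before pushing again I'll compare the saved pictures to see whether it ever moved, and where the tool passed.

Run:
```python
from h import *
from rig import optics,observe
import pickle
d=pickle.load(open('im0.pkl','rb'));n=optics.get_image('side');p=pose()
pickle.dump(n,open('side3.pkl','wb'))
f=lambda a:cv2.resize(a[175:345,235:395,::-1],(400,425),interpolation=cv2.INTER_CUBIC)[180:330,130:260]
ts=cv2.imread('pics/ts.png')[180:330,530:660]
cv2.imwrite('pics/cmp.png',cv2.resize(np.hstack([f(d['side']['pixels']),ts,f(n['pixels'])]),None,fx=2,fy=2,interpolation=cv2.INTER_CUBIC))
for L in([14,138,168],[14,210,168],[14,192,135],[86,138,168]):print(L,((proj(n,W(p,L))-[235,175])*2.5-[130,180]).round()*2)
# w2 camera from w3 rigid transform (orientation same): shift of camera = shift of TCP
w=pickle.load(open('w3.pkl','rb'));M=cv2.Rodrigues(w['rvec'])[0];dl=np.array([.6151,.3243,.1525])-[.5107,.3468,.2533]
w2=dict(w);w2['tvec']=w['tvec'].ravel()-M@dl
for L in([14,138,168],[14,210,168],[14,192,143],[14,192,0],[86,138,168],[30,85,186]):print('w2',L,proj(w2,W(p,L)).round())
print(observe()['time_s'],(-M.T@w['tvec'].ravel()).round(3))
for z in(.24,.2533):print('tip',proj(w,[.5107,.3468,z]))
```

```text
[14, 138, 168] [[124.  74.]]
[14, 210, 168] [[144. 196.]]
[14, 192, 135] [[134. 216.]]
[86, 138, 168] [[-38.  82.]]
w2 [14, 138, 168] [[290. 336.]]
w2 [14, 210, 168] [[169. 335.]]
w2 [14, 192, 143] [[208. 311.]]
w2 [14, 192, 0] [[234. 233.]]
w2 [86, 138, 168] [[292. 222.]]
w2 [30, 85, 186] [[391. 333.]]
6.275 [0.587 0.35  0.43 ]
tip [[275.90069758 235.89055401]]
tip [[275.89627977 244.31022265]]
```

View pics/cmp.png

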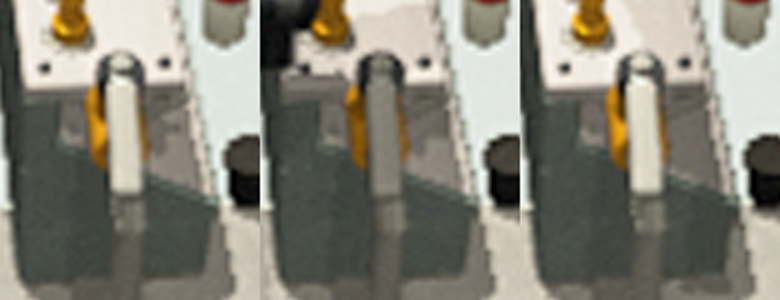

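The handle never moved, so the tool passed over it. I'll check in the side image where the fingertip really is against the reported TCP.

Run:
```python
from h import *
import pickle
n=pickle.load(open('side3.pkl','rb'));T=np.array([.5107,.3468,.2533])
for dz in(0,.02,.04,.07):print(dz,proj(n,T+[0,0,dz]).round(1))
u,v=proj(n,T)[0].astype(int);g=n['pixels'].mean(2)
print(u,v)
for r in range(v-40,v+12):print(r,''.join('#' if x<45 else '+' if x<80 else '.' for x in g[r,u-22:u+22]))
```

```text
0 [[340.5 243.4]]
0.02 [[341.4 236.1]]
0.04 [[342.3 228.7]]
0.07 [[343.7 217.1]]
340 243
203 .........++......+############+....+##......
204 .........++......+############+....+#+......
205 .........++.......############++...+#....+++
206 ...................###########++...+#....###
207 ...................############+...+#....###
208 ..................+###########++...++.....##
209 ...................######++#+##+...++.....##
210 ...................######..+++++...+++....##
211 ...+++.............########++++..+++####..##
212 ...................#########+++..+..+###...#
213 ....................########+++..++.+###+..#
214 ....................###########++++++###+..#
215 ....................############++++####...#
216 ....................####################....
217 ....................##################......
218 ...................+#################.......
219 ...................++###############........
220 ...................+++#############.........
221 ...................+.+#########..#..........
222 ...................+.+########..............
223 ...................+.+#####
[... 836 characters left out ...]
..............
241 ..........+........+........................
242 ..........+........+........................
243 ..........++......++........................
244 ..........##+++..++#........................
245 ..........+########.........................
246 ............+####++.........................
247 ..............++............................
248 ............................................
249 ............................................
250 ............................................
251 ............................................
252 ............................................
253 ............................................
254 ............................................
```

Run:
```python
import pickle
n=pickle.load(open('side3.pkl','rb'));d=pickle.load(open('im0.pkl','rb'))['side']
a=n['pixels'].astype(int).mean(2);b=d['pixels'].astype(int).mean(2)
for r in range(224,252):print(r,a[r,334:352].astype(int),(a-b)[r,338:350].astype(int))
```

```text
224 [229 236 152  57  91  54  13  21  14  17  15  16  13  48 202 233 228 229] [-135 -172 -211 -203 -210 -207 -209 -210 -214 -178  -22    7]
225 [228 237 153  58  89  56  20  13  17  21  18  14  13  57 204 233 228 228] [-137 -170 -205 -212 -210 -206 -209 -211 -213 -167  -22    7]
226 [232 224 127  59  91  50  13  18  17  19  17  19  17  69 203 232 229 227] [-133 -174 -212 -206 -207 -207 -207 -206 -208 -158  -23    5]
227 [230 202 107  65  87  48  13  13  19  18  16  18  19  93 211 233 229 227] [-139 -177 -212 -211 -205 -206 -210 -207 -207 -131  -14    7]
228 [230 236 154  68  72  37  12  15  20  15  17  12  25  85 203 231 228 228] [-154 -188 -214 -210 -207 -211 -208 -212 -201 -140  -22    5]
229 [229 235 159  74  72  40  15  14  20  16  19  12  35 136 214 231 228 228] [-154 -184 -209 -211 -207 -209 -206 -213 -189  -90  -10    6]
230 [228 232 173  87  70  36  10   9  11  12  13   6  37 200 233 229 227 227] [-154 -188 -214 -217 -216 -214 -213 -219 -189  -25    6    2]
231 [228 230 206 130  75  43  28  27  29  27  26  42 119 211 232 228 227 227] [-152 -183 -196 -198 -196 -198 -198 -182 -
[... 1435 characters left out ...]
0 228 227 227 228 228 228 227 227 226 226 227 227] [2 0 2 1 1 2 1 2 1 0 0 2]
246 [ 33  46  67 204 236 229 227 228 227 227 227 226 228 228 229 227 227 226] [4 1 0 2 2 2 2 2 2 2 2 1]
247 [ 81  98 124 209 231 229 228 227 227 228 227 227 228 227 228 227 227 227] [2 3 1 1 1 2 1 2 5 1 1 3]
248 [137 137 127 204 230 227 227 228 226 228 228 228 228 228 227 227 227 227] [0 2 0 2 0 2 2 4 1 2 1 2]
249 [140 131 125 203 229 229 227 228 227 227 226 227 227 226 228 229 228 227] [0 4 1 2 3 2 0 2 1 0 2 2]
250 [135 126 158 216 230 228 227 228 229 227 228 228 227 228 227 228 228 227] [2 3 1 3 2 0 2 3 2 1 0 2]
251 [131 116 208 233 229 228 228 228 228 227 228 226 228 227 227 227 228 228] [2 2 5 2 3 2 2 1 3 0 1 1]
```

The real fingertip appears about 11 px (25–30 mm) above the projected TCP, and the wrist view agrees. I'll work about 26 mm deeper and confirm by contact.

```bash
python3 -c "
from h import *
go([-30,193,128],0)"
```

```text
t 6.28 F [-0.1  1.  -0.1] turn [-0.    -0.001  0.002] shift(before turn) mm [  3.2 -20.5 125. ] (after) [  3.3 -20.5 125. ]
```

```bash
python3 -m jog '[[0,0,0,-0.002,-0.020,0.02,0],[0,0,0,0,0,0.04,0],[0,0,0,0,0,0.04,0],[0,0,0,0,0,0.025,0],[0,0,0,0,0,0,0]]'
python3 - <<'E'
from h import *
from rig import optics,observe
go([-30,193,128],0)
n=optics.get_image('side');T=np.array(observe()['position'])
for dz in(0,.028):print(dz,proj(n,T+[0,0,dz]).round(1))
print('handle',proj(n,W(pose(),[[7,193,163],[7,193,173]])))
u,v=proj(n,T)[0].astype(int);g=n['pixels'].mean(2)
for r in range(v-24,v+6):print(r,''.join('#' if x<35 else '+' if x<80 else '.' for x in g[r,u-32:u+22]))
E
```

```text
time_s: 6.9
position: [0.5117, 0.3654, 0.1253]
tool_rot: [[0.999, 0.038, -0.003], [0.038, -0.999, -0.002], [-0.003, 0.001, -1.0]]
ft_force: [0.2, -0.6, 0.8]
grip_width: -0.0
gripper_force: 0.0
t 6.9 F [ 0.2 -0.6  0.8] turn [0.001 0.003 0.   ] shift(before turn) mm [ 5.  -1.5 -2.7] (after) [ 5.  -1.5 -2.7]
0 [[335.6 291.6]]
0.028 [[336.7 282.9]]
handle [[317.94754662 281.67245588]
 [318.2342508  278.44097481]]
267 ....+..........................####+++++++.+.++.......
268 ...++.......+..................####+++++++++++###.....
269 ....+.......+..................######+++..++++###.....
270 ....+.......+..................######++++....++##+....
271 ............+..................######++++++++++##.....
272 ...............................##########+++++###.....
273 ..............................+++#########+++####.....
274 ..............................+++#############........
275 ..............................+.+########..+..........
276 ....+.........................+.+#######+.............
277 ++.++........................++.+#######..............
278 +++.+........................++.+#
[... 382 characters left out ...]
+++.......++++++++++.......#######.................
286 ++++++......+++++++++++++.....+######.................
287 ++++++.......++++++++++++......#####+.................
288 ++++++.......++++++++++++++....+++++..................
289 ++++++.......+++++++++++++++..........................
290 +++++++......+++++++++++++++..........................
291 +++++++.......+++++++++++++...........................
292 +++++++......+++++++++++++..+.........................
293 +++++++......+++++++++++++............................
294 ++++++++....++++++++++++++..+.........................
295 ++++++++....++++++++++++++..+.........................
296 ++++++++....++++++++++++++............................
```

```bash
python3 -m jog '[[0,0,0,0.012,-0.001,-0.013,0],[0,0,0,0.010,0,0,0],[0,0,0,0.005,0,0,0],[0,0,0,0,0,0,0]]'; for i in 1; do python3 -m jog '[[0,0,0,0.004,0,0,0],[0,0,0,0.004,0,0,0]]';  python3 -m jog '[[0,0,0,0.004,0,0,0],[0,0,0,0.004,0,0,0]]'; done
python3 - <<'E'
from h import *
from rig import optics,observe
go([14,193,138],0)
n=optics.get_image('side');T=np.array(observe()['position'])
print(proj(n,T).round(1), 'handle',proj(n,W(pose(),[[14,138,168],[14,210,168]])))
u,v=proj(n,T)[0].astype(int);g=n['pixels'].mean(2)
for r in range(v-24,v+8):print(r,''.join('#' if x<35 else '+' if x<80 else '-' if x<130 else '.' for x in g[r,u-32:u+22]))
E
```

```text
time_s: 7.45
position: [0.5385, 0.3674, 0.1401]
tool_rot: [[0.999, 0.038, -0.0], [0.038, -0.999, -0.0], [-0.0, 0.0, -1.0]]
ft_force: [0.1, 0.2, 0.1]
grip_width: 0.0005
gripper_force: 0.0
time_s: 7.7
position: [0.5464, 0.3679, 0.1404]
tool_rot: [[0.999, 0.039, -0.0], [0.039, -0.999, -0.0], [-0.0, 0.0, -1.0]]
ft_force: [-0.2, 0.1, -0.5]
grip_width: -0.0002
gripper_force: 0.0
time_s: 7.95
position: [0.5545, 0.3682, 0.1404]
tool_rot: [[0.999, 0.039, -0.0], [0.039, -0.999, -0.0], [-0.0, 0.0, -1.0]]
ft_force: [-0.0, -0.1, -0.0]
grip_width: 0.0002
gripper_force: 0.0
t 7.95 F [-0.  -0.1 -0. ] turn [0.    0.    0.001] shift(before turn) mm [ 6.1 -0.3  2.4] (after) [ 6.1 -0.3  2.4]
[[316.7 288.7]] handle [[311.77951476 261.92910727]
 [315.82214344 286.165732  ]]
264 ...++++-..........----+#.....-###++++++--+-+###.......
265 ...++++----------------#.....-#####++++-+++++##.......
266 ...+++++---------------+.....-#####++++----++###......
267 ...+++++--+++++--------+.....-+####++++--++++##-......
268 ...++++++++++++-------++.....-+#######++++++###.......
269 ...-+++++++++++-------++.....-+#######
[... 850 characters left out ...]
..++++++++++++++++++++......+++++++++---......#####
285 .....++++++++++++++++++++-...--+++++++++++--.....#####
286 .....++++++++++++++++++++-----++++++++++++++---..+####
287 .....-+++++++++++++++++++-------++++++++++++---...####
288 ......+++++++++++++++++++-------++++++++++++++-...++++
289 .....++++++++++++++++++++-------+++++++++++++++...----
290 .....-++++++++++++++++++++------+++++++++++++++.....--
291 .....-++++++++++++++++++++------++++++++++++++-.......
292 .....-++++++++++++++++++++------+++++++++++++--+......
293 .....-++++++++++++++++++++-----++++++++++++++---......
294 .....-+++++++++++++++++++++----++++++++++++++--+......
295 ......++++++++++++++++++++++---++++++++++++++---......
```

The fingertip sits beside the handle, but higher than reported, near the bar's own height. I'll back off, go 15 mm lower and push again.

```bash
python3 -m jog '[[0,0,0,-0.025,0,0,0],[0,0,0,0,0,0.016,0],[0,0,0,0.008,0,0,0],[0,0,0,0.008,0,0,0],[0,0,0,0.004,0,0,0],[0,0,0,0,0,0,0]]'; python3 -m jog '[[0,0,0,0.004,0,0,0],[0,0,0,0.004,0,0,0]]';  python3 -m jog '[[0,0,0,0.004,0,0,0],[0,0,0,0.004,0,0,0]]';python3 -m jog '[[0,0,0,0.004,0,0,0],[0,0,0,0.004,0,0,0]]'
python3 - <<'E'
from h import *
from rig import optics,observe
go([14,193,138],0)
n=optics.get_image('side');T=np.array(observe()['position'])
print(proj(n,T).round(1), 'handle',proj(n,W(pose(),[[14,138,168],[14,210,168]])))
u,v=proj(n,T)[0].astype(int);g=n['pixels'].mean(2)
for r in range(v-34,v+8):print(r,''.join('#' if x<35 else '+' if x<80 else '-' if x<130 else '.' for x in g[r,u-32:u+22]))
E
```

```text
time_s: 8.75
position: [0.5499, 0.3679, 0.1244]
tool_rot: [[0.999, 0.038, 0.0], [0.038, -0.999, 0.0], [0.0, -0.0, -1.0]]
ft_force: [0.5, 0.1, -0.5]
grip_width: -0.0001
gripper_force: 0.0
time_s: 9.0
position: [0.557, 0.3683, 0.1244]
tool_rot: [[0.999, 0.039, -0.001], [0.039, -0.999, -0.0], [-0.001, 0.0, -1.0]]
ft_force: [-2.4, -0.3, 0.0]
grip_width: 0.0
gripper_force: 1.4
time_s: 9.25
position: [0.5654, 0.3685, 0.1244]
tool_rot: [[0.999, 0.039, -0.0], [0.039, -0.999, -0.0], [-0.0, 0.0, -1.0]]
ft_force: [-2.9, -1.5, 0.3]
grip_width: -0.0001
gripper_force: 1.3
time_s: 9.5
position: [0.5735, 0.369, 0.1244]
tool_rot: [[0.999, 0.039, -0.0], [0.039, -0.999, 0.0], [-0.0, -0.0, -1.0]]
ft_force: [-3.2, 0.6, -0.8]
grip_width: -0.0002
gripper_force: 1.4
t 9.5 F [-3.2  0.6 -0.8] turn [-0.     0.     0.001] shift(before turn) mm [-12.8  -0.3 -13.6] (after) [-12.8  -0.3 -13.6]
[[307.7 294.1]] handle [[311.77951476 261.92910727]
 [315.82214344 286.165732  ]]
260 ...........-++++....++......#########+---+###+........
261 ............++++....--......+########+---+###.........
262 ............++++-...
[... 1635 characters left out ...]
...........-++++++++++++++++++++------+++++++++++++
291 ..............-+++++++++++++++++++++------++++++++++++
292 ..............-+++++++++++++++++++++-----+++++++++++++
293 ..............-+++++++++++++++++++++-----+++++++++++++
294 ..............-++++++++++++++++++++++---++++++++++++++
295 ..............-+++++++++++++++++++++-+--++++++++++++++
296 ...............+++++++++++++++++++++----++++++++++++++
297 ...............+++++++++++++++++++++----++++++++++++++
298 ...............-++++++++++++++++++++----+++++++++++++-
299 ...............-+++++++++++++++++++++---+++++++++++++-
300 ...............-++++++++++++++++++++----+++++++++++++-
301 ...............-++++++++++++++++++++----+++++++++++++-
```

Contact: a steady 3 N, and the handle is turning. Continuing round the arc.

```bash
python3 -m jog '[[0,0,0,0.0085,0.0035,0,0],[0,0,0,0.0085,0.0035,0,0],[0,0,0,0.0055,0.0045,0,0],[0,0,0,0.0055,0.0045,0,0],[0,0,0,0.0045,0.006,0,0],[0,0,0,0.0045,0.006,0,0],[0,0,0,0.0025,0.007,0,0],[0,0,0,0.0025,0.004,0,0],[0,0,0,0,0,0,0]]'; python3 -m jog '[[0,0,0,0,0.003,0,0],[0,0,0,0,0,0,0]]';  python3 -m jog '[[0,0,0,0,0.002,0,0],[0,0,0,0,0,0,0]]'; python3 -c "
from h import *
go([69,151,125],0)"
```

```text
time_s: 10.68
position: [0.6137, 0.3371, 0.1245]
tool_rot: [[0.999, 0.043, -0.004], [0.043, -0.999, 0.009], [-0.004, -0.009, -1.0]]
ft_force: [-12.9, 24.5, 0.9]
grip_width: -0.0
gripper_force: 12.2
time_s: 10.92
position: [0.6137, 0.3368, 0.1247]
tool_rot: [[0.999, 0.045, -0.003], [0.045, -0.999, 0.014], [-0.002, -0.014, -1.0]]
ft_force: [-11.4, 35.9, -0.4]
grip_width: -0.0001
gripper_force: 17.7
time_s: 11.18
position: [0.6137, 0.3367, 0.1248]
tool_rot: [[0.999, 0.046, -0.002], [0.046, -0.999, 0.017], [-0.001, -0.017, -1.0]]
ft_force: [-9.8, 42.7, -1.5]
grip_width: -0.0
gripper_force: 21.3
t 11.18 F [-9.8 42.7 -1.5] turn [-0.017  0.001  0.008] shift(before turn) mm [ 3.1  7.9 -0.4] (after) [ 3.2  7.9 -0.2]
```

```bash
python3 -m jog '[[0,0,0,0,-0.02,0,0],[0,0,0,0,0,-0.05,0],[0,0,0,0,0,-0.05,0],[0,0,0,0,0,-0.02,0],[0,0,0,-0.05,0,0,0],[0,0,0,-0.06,0,0,0],[0,0,0,0,0,0,0]]'
python3 - <<'E'
from h import *
from rig import optics
im=optics.get_image('wrist');p=pose();g=im['pixels'].mean(2)
a,b=proj(im,W(p,[[14,138,173],[86,138,173]])).round();print(a,b)
u,v=int(a[0]),int(a[1])
for r in range(v-115,v+15,3):print(r,''.join('#' if x<60 else '+' if x<110 else '-' if x<170 else '.' if x<215 else 'o' for x in g[r,u-50:u+40:2]))
E
```

```text
time_s: 12.05
position: [0.5029, 0.3415, 0.245]
tool_rot: [[0.999, 0.04, -0.001], [0.04, -0.999, -0.002], [-0.001, 0.001, -1.0]]
ft_force: [0.7, -0.5, 0.4]
grip_width: -0.0001
gripper_force: 0.0
[316. 134.] [320.  28.]
19 ----------------------------.----.-----------
22 -------------------------.-------------------
25 ------------.----------.......---------------
28 --------------------.+-.......-..------------
31 --------------------.+-.......---------------
34 ---------------------+-.......---------------
37 -----------------------.......---------------
40 -----------------------.......---------------
43 --------------.-----+--.......---------------
46 --------------------+-........---------------
49 --------------.--...+--.......+--------------
52 --------------------+-........+--------------
55 -----------.--------+-........---------------
58 --------------------+-........+--------------
61 --------------------+-.......----------------
64 ---------------.----#-.......----------------
67 --------------------+-.......----------------
70 -------------------.+-.......----------------
[... 591 characters left out ...]

109 --+++++-------..-+++--.......###+++#-........
112 -.+++++-----+++++++#--.......+++++++-........
115 .-+++++----+---+++++--..-...-+++-#++-........
118 --+++++++++#----+++#++++++++++----++-........
121 -----------+----+++++++++++++++-------.......
124 ...........-----+#+++++.o..++++-------.......
127 ...........----++#+++#......++++-+----.......
130 -----------+--++++++++......++++-+----.......
133 ++-+-------#--+++#+++#-....++++--+++--.......
136 +++++++++++#--++++++++##+#+++++--+#-.........
139 +++++++++++++++++++++++++++++++++++-.........
142 +++++++++++++++++++++++++++###++--#-.........
145 ++++++++++++++++++++++++-+###+++--#-.........
148 +++++++++++++++++++++++++####+++--#-.........
```

The handle lies exactly crosswise along +x. Now tilt to 38° and go to lever 1.

```bash
cat >> h.py <<'E'
def lev(y,s,n,t=38,off=27,fx=5):
    "move so that the finger's front bottom corner is at slope coordinate s, height n over the face at row position y"
    tt=np.radians(t);f=np.array([np.cos(tt),0,np.sin(tt)]);d=np.array([np.sin(tt),0,-np.cos(tt)])
    E=np.array([0,y,80])+n*np.array([-.5,0,.866])+s*np.array([.866,0,.5])
    go(E-fx*f+off*d,t)
E
python3 -c "
from h import *
go([-44,168,245],38);lev(85,-60,60)"
```

```text
t 12.1 F [ 0.6 -0.  -0.7] turn [0.    0.662 0.001] shift(before turn) mm [-1.9  0.1  0.4] (after) [-1.7  0.1 -0.8]
t 12.1 F [ 0.6 -0.  -0.7] turn [0.    0.662 0.001] shift(before turn) mm [-27.5  83.  167.8] (after) [-124.7   83.1  115.5]
```

```bash
python3 -m jog '[[0,0.166,0,-0.007,0.021,0,0],[0,0.166,0,-0.007,0.021,0,0],[0,0.166,0,0,0.021,0,0],[0,0.164,0,0,0.02,0,0],[0,0,0,-0.037,0,0.03,0],[0,0,0,-0.037,0,0.03,0],[0,0,0,-0.037,0,0.03,0],[0,0,0,0,0,0,0]]'; python3 -c "
from h import *
lev(85,-60,60);lev(85,-28,18)"
```

```text
time_s: 13.1
position: [0.4644, 0.2567, 0.1039]
tool_rot: [[0.79, 0.038, 0.612], [0.032, -0.999, 0.02], [0.612, 0.004, -0.791]]
ft_force: [0.5, 0.8, 1.4]
grip_width: -0.0002
gripper_force: 0.0
t 13.1 F [0.5 0.8 1.4] turn [0.003 0.005 0.002] shift(before turn) mm [-2.5 -0.5 31.3] (after) [-2.7 -0.4 31.3]
t 13.1 F [0.5 0.8 1.4] turn [0.003 0.005 0.002] shift(before turn) mm [23.5 -0.5 77.2] (after) [23.2 -0.4 77.3]
```

```bash
python3 -m jog '[[0,0.004,0,0.006,0,0.026,0],[0,0,0,0.006,0,0.026,0],[0,0,0,0.006,0,0.025,0],[0,0,0,0.005,0,0,0],[0,0,0,0,0,0,0]]'
python3 - <<'E'
from h import *
from rig import optics,observe
lev(85,-28,18);lev(85,3,18)
n=optics.get_image('side');s=observe();T=np.array(s['position']);R_=np.array(s['tool_rot']);p=pose()
E=T+R_@[.005,0,-.027];print('TCP',proj(n,T).round(1),'E',proj(n,E),'closed tip',proj(n,W(p,[-29.5,85,102.3])),'edge',proj(n,W(p,[-21,116,130])))
u,v=proj(n,E)[0].astype(int);g=n['pixels'].mean(2)
for r in range(v-28,v+20):print(r,''.join('#' if x<35 else '+' if x<80 else '-' if x<130 else '.' for x in g[r,u-40:u+40]))
E
```

```text
time_s: 13.72
position: [0.5325, 0.2598, 0.062]
tool_rot: [[0.782, 0.037, 0.622], [0.029, -0.999, 0.022], [0.622, 0.001, -0.783]]
ft_force: [-0.1, -0.2, -0.2]
grip_width: 0.0001
gripper_force: 0.0
t 13.72 F [-0.1 -0.2 -0.2] turn [ 0.001 -0.008 -0.   ] shift(before turn) mm [-4.8  0.1  2.3] (after) [-4.8  0.1  2.3]
t 13.72 F [-0.1 -0.2 -0.2] turn [ 0.001 -0.008 -0.   ] shift(before turn) mm [25.9  0.1  6.8] (after) [25.9  0.1  6.6]
TCP [[320.3 277.1]] E [[326.26287517 269.88508946]] closed tip [[325.7576208  265.06629656]] edge [[324.84840362 266.29049939]]
241 +++...........---.........................----------...###--##++#####+##########
242 +++..........-----........................---------+..+###..##+#####++##########
243 +++.......-.-----+........................+--------+..#######+#####+############
244 +++.......-++----+........................+++-----++++###+#+#######+####++######
245 +++........-+----+........................+#++++++#######++#####+##+####+#+#####
246 +++-........--+--+........................--++++++-+######################+###+#
247 +++-.........-----.....
[... 2842 characters left out ...]
....................
281 ...+++++++++++++++++++-......---........-......##++++++#........................
282 ...++++++++++++++++++++......------.....-......########-...............-----....
283 ...++++++++++++++++++++......---------..-......########...............-------...
284 ...++++++++++++++++++++-.....-+++--------......########.............---------...
285 ...++++++++++++++++++++-.....-++++++-----......#######-..........+----------....
286 ...++++++++++++++++++++-......++++++++-----.-..+######.........--------------...
287 ...-+++++++++++++++++++-......+++++++++++--.....#####+----....----------------..
288 ....+++++++++++++++++++-.....--+++++++++++++-...++++++----...------------..----.
```

The side view shows the finger tilted just in front of the lever row, with its front corner near (330,268) and free of the header. Pushing up the slope.

```bash
python3 -m jog '[[0,0,0,0.006,0,0.003,0],[0,0,0,0.006,0,0.001,0],[0,0,0,0,0,0,0]]'; python3 -m jog '[[0,0,0,0.006,0,0.001,0],[0,0,0,0.006,0,0.001,0],[0,0,0,0,0,0,0]]';python3 -m jog '[[0,0,0,0.005,0,0.001,0],[0,0,0,0,0,0,0]]'; python3 -c "
from h import *
lev(85,3,18)"
```

```text
time_s: 14.15
position: [0.5423, 0.2603, 0.0651]
tool_rot: [[0.784, 0.038, 0.62], [0.03, -0.999, 0.023], [0.62, 0.001, -0.785]]
ft_force: [-0.2, -0.4, -0.1]
grip_width: 0.0002
gripper_force: 0.0
time_s: 14.52
position: [0.5526, 0.2607, 0.0705]
tool_rot: [[0.784, 0.038, 0.619], [0.03, -0.999, 0.023], [0.619, 0.001, -0.785]]
ft_force: [0.5, 0.2, 0.3]
grip_width: 0.0
gripper_force: 0.0
time_s: 14.78
position: [0.5571, 0.2608, 0.0724]
tool_rot: [[0.785, 0.038, 0.618], [0.03, -0.999, 0.023], [0.619, 0.001, -0.785]]
ft_force: [0.0, -0.1, -0.0]
grip_width: 0.0001
gripper_force: 0.1
t 14.78 F [ 0.  -0.1 -0. ] turn [ 0.001 -0.004  0.   ] shift(before turn) mm [ 0.1  0.3 -0.3] (after) [ 0.1  0.3 -0.3]
```

```bash
cat >> h.py <<'E'
def asc(rows=(-28,8),cols=(-40,40)):
    from rig import optics,observe
    n=optics.get_image('side');s=observe();T=np.array(s['position']);Q=np.array(s['tool_rot']);p=pose()
    E=T+Q@[.005,0,-.027];u,v=proj(n,E)[0].astype(int);g=n['pixels'].mean(2)
    print('E',u,v,'TCP',proj(n,T).round(1))
    for r in range(v+rows[0],v+rows[1]):print(r,''.join('#' if x<35 else '+' if x<80 else '-' if x<130 else '.' for x in g[r,u+cols[0]:u+cols[1]]))
    return n
E
python3 - <<'E'
from h import *
n=asc((-30,14))
p=pose()
for k,L in dict(closed_tip=[-29.5,85,102.3],open_tip=[-4.6,85,116.7],foot=[0,85,80],edge=[-21,116,130],edge1=[-21,85,130],facelow=[-45,116,54]).items():print(k,proj(n,W(p,L)).round(1))
c=n['pixels'][215:305,275:375,::-1];cv2.imwrite('pics/l1.png',cv2.resize(c,None,fx=6,fy=6,interpolation=cv2.INTER_CUBIC))
E
```

```text
E 316 267 TCP [[310.3 274.5]]
237 ........++++...........................................#########################
238 ........++++-.........................................-###++#########+##########
239 ........++++-........................................+####+++#######++##########
240 ........++++-........................................+#+###+######++#+#+########
241 ........-++++...........----........................++####+#####################
242 .........++++.......-..-----........................+###########+#+######+######
243 .........++++.......-.-----+........................############+##########+####
244 .........++++.......-++----+........................############+#########+#+++#
245 .........++++........-+----+........................+########+#+########++##+++#
246 .........++++-........--+--+........................-##+#####++########+##+#+++#
247 .........++++-.........-----........................-#+##############+++##+++++#
248 .........++++-.........-+-+.........................++######+########++#+###+##+
249 .........+++++.........-+++-..................
[... 2109 characters left out ...]
-...---------------..........++++.................
275 ............+++++++++++----------+---+------------.......++++++++...............
276 ............++++++++++++++--------...--+-----..------....++++++++#..............
277 ............+++++++++++++++++--+-.....-+----......--+...+++++++++#..............
278 ............-+++++++++++++++++++......-+-.--......--+...++++++++##+.............
279 .............+++++++++++++++++++-.....---..........-+...++++++####-.............
280 .............+++++++++++++++++++-......-............-...-++++#####..............
closed_tip [[325.8 265.1]]
open_tip [[315.8 261.2]]
foot [[313.  272.1]]
edge [[324.8 266.3]]
edge1 [[323.  256.9]]
facelow [[332.5 288.1]]
```

View pics/l1.png

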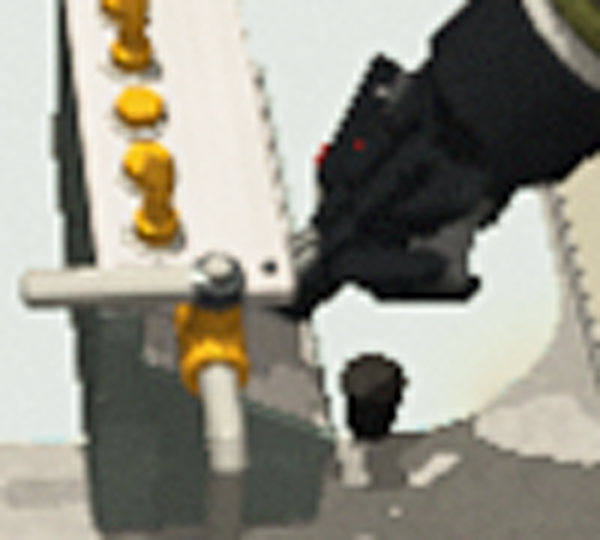

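Run:
```python
from h import *
import pickle
w=pickle.load(open('w3.pkl','rb'));n=pickle.load(open('side3.pkl','rb'));T=np.array([.5107,.3468,.2533])
Q=Rt(.042,0)
for hy in(.007,.0145):
  f=lambda e:np.r_[(proj(w,T+Q@e)-[276,255.5]).ravel()*.5,(proj(n,T+Q@(e+[0,-hy,0]))-[337.3,232.4]).ravel()]
  r=least_squares(f,[0,0,-.02]);print(hy,r.x.round(4),r.fun)
g=w['pixels'].mean(2)
for r in range(244,300,3):print(r,g[r,248:306:2].astype(int))
```

```text
0.007 [ 0.0105  0.     -0.0372] [-0.02402651 -0.14981416  0.28625731 -0.14800912]
0.0145 [ 0.0131  0.0001 -0.0432] [ 0.01268195  0.07774582 -0.15354534  0.07991929]
244 [107 102  97 102 102 105  97 141 161 159 164 158 168 165 163 161 160 159
 158 160 164 161 153 159 158 159 164 168 163]
247 [104 102  97  99 101 109 101  89 164 156 162 164 156 156 157 153 160 161
 157 155 163 161 162 162 158 163 170 166 163]
250 [ 97  96  97 102  98 104 103 101 148 158 158 157 159 156 159 157 158 162
 161 156 156 158 158 157 160 166 165 165 160]
253 [ 99  98 104 103 100 105 102 101  96 173 163 168 172 176 167 163 171 177
 168 169 170 169 166 158 163 160 165 163 159]
256 [ 58  60  60  67  62  68  71  55  55  46  50  55  38   0   3   3  41  52
  44  63  64 102 165 162 160 162 160 158 162]
259 [152 152 152 153 158 156 108  57  58  55  60  52  49  13   0  10  51  57
  62  65  67 101 175 169 173 164 166 152 144]
262 [156 155 162 158 156 156 174  44  50  56  58  58  44   0   6   9  56  59
  58  62  67  55 164 159 160 157 155 158 157]
265 [160 125  81  80  82  80  84  54  63  57  58  56  46   9   7  16  47  
[... 440 characters left out ...]
2 23 17 56 62 52 55 58 56 39  1  4 17 50 56 55 60 53 56 58 13
 27 16 20 45 42]
283 [16  4 20  7  8 11 52 55 61 54 60 55 37 11  0  7 50 56 61 57 57 57 62  2
 10 14 19  2 18]
286 [14 12 19  2 17  1 62 59 58 55 55 57 22  4 24 24 41 63 53 58 59 59 56 19
 11 15 24 14 21]
289 [17 11  8  3 19 26 61 57 54 52 63 54 29  1  8  0 41 58 58 57 60 54 59 17
  5 18  5 14  8]
292 [14 19  5 15 14 37 60 53 55 52 51 53 26  0  0  1 39 53 58 53 48 54 60 29
  7 16 14 13  0]
295 [ 16  23  15   8   8  21   8  10  28  95  93  95  48  19  18   3  64  96
 100  74  10   4  19  19  25   9  16  22  12]
298 [  1  18  18  24   7  15  16  15  14  10  20 100  45  13  16  23  68 107
  14  18   5  19  12   8  21  17  12   8  10]
```

Combining the two views puts the real fingertip about 40 mm short of the reported TCP, with a ±10.5 mm pad. The tool has been passing over the lever tops. I'll back off down the slope and go in deeper.

```bash
python3 -m jog '[[0,0,0,-0.02,0,-0.004,0],[0,0,0,-0.02,0,-0.003,0],[0,0,0,0,0,0,0]]'; sed -i 's/off=27,fx=5/off=43,fx=10.5/; s/\[.005,0,-.027\]/[.0105,0,-.043]/' h.py; python3 -c "
from h import *
lev(85,-30,16);lev(85,0,16)"
```

```text
time_s: 15.2
position: [0.5202, 0.2594, 0.0523]
tool_rot: [[0.786, 0.038, 0.617], [0.03, -0.999, 0.023], [0.617, 0.001, -0.787]]
ft_force: [0.7, -0.0, 0.5]
grip_width: 0.0001
gripper_force: 0.0
t 15.2 F [ 0.7 -0.   0.5] turn [ 0.001 -0.002  0.   ] shift(before turn) mm [ 3.1  0.3 20. ] (after) [ 3.2  0.3 20. ]
t 15.2 F [ 0.7 -0.   0.5] turn [ 0.001 -0.002  0.   ] shift(before turn) mm [32.8  0.3 24.2] (after) [32.9  0.3 24.1]
```

```bash
python3 -m jog '[[0,0,0,0,0,0.01,0],[0,0,0,0.002,0,0.01,0],[0,0,0,0,0,0,0]]'; python3 -m jog '[[0,0,0,0.006,0,0.001,0],[0,0,0,0.006,0,0.001,0]]'; python3 -m jog '[[0,0,0,0.005,0,0.001,0],[0,0,0,0.005,0,0.001,0]]';python3 -m jog '[[0,0,0,0.004,0,0.0005,0],[0,0,0,0.004,0,0.0005,0]]'; python3 -c "
from h import *
lev(85,0,16)"
```

```text
time_s: 15.58
position: [0.5375, 0.2599, 0.0407]
tool_rot: [[0.788, 0.037, 0.614], [0.029, -0.999, 0.023], [0.615, -0.0, -0.789]]
ft_force: [0.5, 0.2, -0.2]
grip_width: -0.0001
gripper_force: 0.0
time_s: 15.82
position: [0.5473, 0.2605, 0.0469]
tool_rot: [[0.788, 0.038, 0.614], [0.03, -0.999, 0.023], [0.615, -0.0, -0.789]]
ft_force: [-0.2, 0.1, 0.0]
grip_width: 0.0002
gripper_force: 0.0
time_s: 16.08
position: [0.5565, 0.2608, 0.0516]
tool_rot: [[0.788, 0.038, 0.614], [0.029, -0.999, 0.023], [0.615, -0.0, -0.789]]
ft_force: [-0.1, -0.5, -0.4]
grip_width: -0.0003
gripper_force: 0.0
time_s: 16.32
position: [0.5628, 0.2609, 0.0553]
tool_rot: [[0.789, 0.038, 0.613], [0.03, -0.999, 0.023], [0.614, 0.0, -0.789]]
ft_force: [-4.0, 0.5, -3.0]
grip_width: -0.0003
gripper_force: 2.4
t 16.32 F [-4.   0.5 -3. ] turn [0.    0.002 0.   ] shift(before turn) mm [-2.6  0.2  0.2] (after) [-2.6  0.2  0.2]
```

```bash
python3 -m jog '[[0,0,0,0.002,0,0.0003,0],[0,0,0,0,0,0,0]]';python3 -m jog '[[0,0,0,0.002,0,0.0003,0],[0,0,0,0,0,0,0]]'
python3 - <<'E'
from h import *
n=asc((-26,10),(-20,36))
E
```

```text
time_s: 16.58
position: [0.5634, 0.2609, 0.0554]
tool_rot: [[0.79, 0.038, 0.612], [0.031, -0.999, 0.022], [0.612, 0.001, -0.791]]
ft_force: [-5.5, 1.0, -1.9]
grip_width: -0.0
gripper_force: 3.1
time_s: 16.82
position: [0.5636, 0.2608, 0.0554]
tool_rot: [[0.792, 0.038, 0.609], [0.032, -0.999, 0.022], [0.61, 0.002, -0.792]]
ft_force: [-12.8, 1.6, -2.3]
grip_width: -0.0002
gripper_force: 6.1
E 315 267 TCP [[307.3 279.3]]
241 ....----.........................+######################
242 .-..-----.......................-######+################
243 .-.-----+.......................###+#++#################
244 .-++----+......................-###+++########+#########
245 ..-+----+......................##############+#++#######
246 ...--+--+.....................-####+########+###########
247 ....-----.....................+###++########+###########
248 ....---+......................#####+#####+##############
249 ....-+++-....................-###########+########+#+++#
250 ....-+-++....................+######################++++
251 ....-++--.....................-##+#####+########++++++++
252 ...
[... 817 characters left out ...]
-++######+#####++######++-+..
266 ------------+++++++++++-+++#######################++++#+
267 ---+--------++++++++++--+#########--#############+++++#+
268 ++++-------++++++++++--+########-....-############+++##-
269 ++++------+++++++++++-+#########.......-##############-.
270 ++++------++++++++++-+########--........................
271 ++++-----+++---------++######+..........................
272 ++++------++--...-----++####+-..........................
273 ++++-.----+-.......-----++++--..........................
274 +++--.------..-----.----------..........++++............
275 ++++----------+---+--------------.....++++####..........
276 +++++++--------...--+-------------....+++######.........
```

```bash
python3 -m jog '[[0,0,0,-0.004,0,-0.0005,0],[0,0,0,0,0,0,0]]' | head -3
cat >> h.py <<'E'
def plane(c,px,y):
    "local (x,z) mm of pixel seen in plane local y"
    p=pose();A=ray(c,px,0.);B=ray(c,px,.2)
    iv=lambda P:np.array([[np.cos(p[2]),np.sin(p[2])],[-np.sin(p[2]),np.cos(p[2])]])@(P[:2]-p[:2])*1000
    a,b=np.r_[iv(A),0],np.r_[iv(B),200];k=(y-a[1])/(b[1]-a[1]);return (a+k*(b-a)).round(1)
E
python3 - <<'E'
from h import *
import pickle
n=pickle.load(open('side3.pkl','rb'))
for nm,px,y in(('front',(316,270.5),91.5),('rear',(322.5,273),91.5),('lump249',(324,249.5),85),('lump249',(324,249.5),127),('front line',(324.5,258),91.5),('ringtop',(324,265),91.5),('hdr corner pred?',(324.8,266.3),116)):print(nm,plane(n,px,y))
E
```

```text
time_s: 17.12
position: [0.5632, 0.2612, 0.0555]
tool_rot: [[0.788, 0.039, 0.614], [0.031, -0.999, 0.023], [0.615, 0.001, -0.789]]
front [-5.7 91.5 91.8]
rear [-22.1  91.5  82.3]
lump249 [-21.7  85.  153.9]
lump249 [-13. 127. 194.]
front line [-23.4  91.5 132.6]
ringtop [-23.9  91.5 109.4]
hdr corner pred? [-20.9 116.  130. ]
```

At the stop the front corner measures local (-5.7, 91.8), exactly where an open lever should stop it. The pad force also shows the contact is on the fingers, not the body. I'll press once more and then back out.

```bash
python3 -m jog '[[0,0,0,0.004,0,0.0005,0],[0,0,0,0.003,0,0,0],[0,0,0,0,0,0,0]]'; python3 -m jog '[[0,0,0,-0.02,0,-0.003,0],[0,0,0,-0.02,0,-0.006,0],[0,0,0,-0.01,0,-0.04,0],[0,0,0,0,0,-0.05,0],[0,0,0,0,0.04,-0.04,0],[0,0,0,0,0.03,0,0],[0,0,0,0,0,0,0]]'
python3 - <<'E'
from h import *
import pickle
from rig import optics
d=pickle.load(open('im0.pkl','rb'));p=pose()
for c in('side','top'):
    n=optics.get_image(c);a=d[c]['pixels'].astype(int);b=n['pixels'].astype(int);pickle.dump(n,open(c+'4.pkl','wb'))
    for i,y in enumerate([85,51,17,-17,-51,-85],1):
        u,v=proj(n,W(p,[-29.5,y,102.3]))[0].round().astype(int)
        print(c,i,u,v);k=np.s_[v-2:v+3,u-5:u+6]
        if i in(1,2,4):print(np.hstack([a.mean(2)[k],b.mean(2)[k]]).astype(int))
lev(-17,-40,60);lev(-17,-30,16)
E
```

```text
time_s: 17.5
position: [0.5638, 0.2607, 0.0555]
tool_rot: [[0.795, 0.039, 0.606], [0.033, -0.999, 0.021], [0.606, 0.004, -0.795]]
ft_force: [-21.8, 5.2, -6.1]
grip_width: 0.0002
gripper_force: 10.7
time_s: 18.38
position: [0.4501, 0.1883, 0.1379]
tool_rot: [[0.788, 0.036, 0.615], [0.028, -0.999, 0.022], [0.615, 0.0, -0.788]]
ft_force: [-0.2, -0.3, 0.8]
grip_width: -0.0002
gripper_force: 0.0
side 1 326 265
[[164 164 145 189 184 210 229 227 225 224 224 166 171 148 190 186 212 229
  227 228 226 227]
 [ 97 100  92 172 179 209 228 226 227 226 225  98 101  95 182 186 213 228
  228 227 226 226]
 [ 96 102 104 145 170 203 225 227 225 225 226 100  98 102 184 191 201 226
  228 227 227 228]
 [ 96 101 107 119 177 175 208 227 227 225 225 113 115 121 185 203 175 211
  230 228 228 228]
 [105 100  94 132 201 189 207 227 227 227 226 134 128 123 185 221 190 209
  230 227 227 228]]
side 2 324 255
[[228 228 221 204 167 207 229 231 171 108 112 230 230 224 204 169 208 230
  233 175 107 115]
 [229 228 226 185 139 204 229 228 200 130 102 229 230 227 187 145 206 230
  229 204 129 106]
 [227 228 230 195 174 20
[... 1807 characters left out ...]
  86  92  91  92  94  91  86  82  81
   87  78  86  93]
 [ 90  96  97  93  92  89  88  91  84  87  89  96 101 100  94  93  89  93
   92  87  90  89]
 [ 98  99 102  97  90  91  92  92  96  92  95  98  98 101  96  98  92  94
   96  92  93  93]
 [ 95  97  97  97  97  96 100  96  95  95  97  97  97  99  95  95 100  97
   96  97 100 100]
 [109 104 105  99 104 108 103 102 109 107 107 108 107 105 100 105 105 107
  109 107 105 105]]
top 5 270 230
top 6 282 229
t 18.48 F [ 0.2 -0.4 -0.5] turn [ 0.001  0.002 -0.   ] shift(before turn) mm [ 4.6 35.1 86.7] (after) [ 4.4 35.1 86.7]
t 18.48 F [ 0.2 -0.4 -0.5] turn [ 0.001  0.002 -0.   ] shift(before turn) mm [  8.4  35.  131.7] (after) [  8.2  35.1 131.7]
```

The side view confirms lever 1's tip has left the closed spot, while 2 and 4 are unchanged. On to lever 4.

```bash
python3 -m jog '[[0,0,0,0.002,0.035,0.03,0],[0,0,0,0,0,0.035,0],[0,0,0,0.002,0,0.035,0],[0,0,0,0.003,0,0.03,0],[0,0,0,0,0,0,0]]'; python3 -c "
from h import *
lev(-17,-30,16);lev(-17,3.5,16)"
```

```text
time_s: 19.1
position: [0.5427, 0.1672, 0.0626]
tool_rot: [[0.813, 0.03, 0.582], [0.033, -0.999, 0.007], [0.582, 0.013, -0.813]]
ft_force: [0.4, 0.7, 0.2]
grip_width: -0.0
gripper_force: 0.0
t 19.1 F [0.4 0.7 0.2] turn [0.015 0.043 0.002] shift(before turn) mm [-17.5   9.   17.3] (after) [-18.2   9.3  16.4]
t 19.1 F [0.4 0.7 0.2] turn [0.015 0.043 0.002] shift(before turn) mm [15.9  9.  20.5] (after) [15.   9.3 21. ]
```

```bash
python3 -c "
from h import *
from rig import observe
s=observe();print(np.round(s['q'],1),np.round(s['qvel'],1),np.round(s['joint_efforts'],1))
lev(-17,-30,16)
"
```

```text
[  7.1  23.9 111.4 -22.1  10.1 115.7] [-0.2 -3.2  2.8  1.2  0.2 -1.4] [ -0.5 -35.1 -14.7  -0.3  -1.6   0.2]
t 19.1 F [0.4 0.7 0.2] turn [0.015 0.043 0.002] shift(before turn) mm [-17.5   9.   17.3] (after) [-18.2   9.3  16.4]
```

Joint 5 is at its lower limit for this tilt. A 31° tilt keeps it clear and still passes under the header.

```bash
python3 -c "
from h import *
lev(-17,-34,45,t=31);lev(-17,-32,15,t=31)"
```

```text
t 19.1 F [0.4 0.7 0.2] turn [ 0.015 -0.08   0.001] shift(before turn) mm [-23.9   9.5 -13.4] (after) [-24.9   9.3 -11.6]
t 19.1 F [0.4 0.7 0.2] turn [ 0.015 -0.08   0.001] shift(before turn) mm [-24.8   9.   16.7] (after) [-23.4   9.3  18.5]
```

```bash
python3 -m jog '[[0,0,0,-0.024,0,-0.013,0],[0.015,-0.08,0,0,0.009,0,0],[0,0,0,0,0,0,0]]'; python3 -c "
from h import *
from rig import observe
print(np.round(observe()['q'],1))
lev(-17,-32,15,t=31)"
```

```text
time_s: 19.48
position: [0.5175, 0.1592, 0.0674]
tool_rot: [[0.848, 0.027, 0.529], [0.03, -1.0, 0.002], [0.529, 0.014, -0.849]]
ft_force: [1.0, 0.2, -0.1]
grip_width: -0.0002
gripper_force: 0.0
[  6.3  21.3 112.2 -12.5  15.1 105.7]
t 19.48 F [ 1.   0.2 -0.1] turn [ 0.018 -0.016 -0.002] shift(before turn) mm [-4.6  1.6 35.7] (after) [-4.   2.2 35.8]
```

```bash
python3 -m jog '[[0.018,-0.016,0,-0.003,0.002,0.017,0],[0,0,0,-0.001,0,0.018,0],[0,0,0,0,0,0,0]]'; python3 -c "
from h import *
from rig import observe
print(np.round(observe()['q'],1))
lev(-17,-32,15,t=31);lev(-17,3,15,t=31)"
```

```text
time_s: 19.85
position: [0.5314, 0.1573, 0.0336]
tool_rot: [[0.858, 0.036, 0.512], [0.031, -0.999, 0.019], [0.512, -0.0, -0.859]]
ft_force: [-0.3, 0.0, 0.5]
grip_width: 0.0004
gripper_force: 0.0
[  5.1  26.  111.9  -7.6  11.5 100.1]
t 19.85 F [-0.3  0.   0.5] turn [ 0.001  0.004 -0.002] shift(before turn) mm [ 1.6 -0.2 -0.4] (after) [ 1.6 -0.2 -0.4]
t 19.85 F [-0.3  0.   0.5] turn [ 0.001  0.004 -0.002] shift(before turn) mm [36.6 -0.2  0.1] (after) [36.6 -0.2  0.2]
```

```bash
python3 -m jog '[[0,0,0,0.008,0,0,0],[0,0,0,0.008,0,0,0]]'; python3 -m jog '[[0,0,0,0.007,0,0,0],[0,0,0,0.006,0,0,0]]';python3 -m jog '[[0,0,0,0.004,0,0,0],[0,0,0,0.003,0,0,0]]'; python3 -c "
from h import *
from rig import observe
print(np.round(observe()['q'],1))
lev(-17,3,15,t=31)"
```

```text
time_s: 20.1
position: [0.5463, 0.158, 0.0437]
tool_rot: [[0.857, 0.037, 0.514], [0.031, -0.999, 0.019], [0.514, -0.001, -0.858]]
ft_force: [-0.0, -0.0, 0.6]
grip_width: -0.0001
gripper_force: 0.0
time_s: 20.35
position: [0.5568, 0.1582, 0.0495]
tool_rot: [[0.858, 0.037, 0.512], [0.031, -0.999, 0.019], [0.512, -0.001, -0.859]]
ft_force: [-3.3, -0.1, -0.0]
grip_width: -0.0002
gripper_force: 1.1
time_s: 20.6
position: [0.5616, 0.1583, 0.0522]
tool_rot: [[0.86, 0.037, 0.51], [0.031, -0.999, 0.019], [0.51, -0.0, -0.86]]
ft_force: [-8.8, 0.0, 3.2]
grip_width: -0.0001
gripper_force: 3.5
[  4.8  25.7 106.3  -4.6  17.4  96.7]
t 20.6 F [-8.8  0.   3.2] turn [ 0.     0.006 -0.001] shift(before turn) mm [ 1.1 -0.3  0.6] (after) [ 1.1 -0.3  0.6]
```

```bash
python3 -m jog '[[0,0,0,0.002,0,0,0],[0,0,0,0,0,0,0]]'; python3 -m jog '[[0,0,0,0.002,0,0,0],[0,0,0,0,0,0,0]]'; python3 -c "
from h import *
lev(-17,3,15,t=31)"
```

```text
time_s: 20.85
position: [0.5629, 0.1584, 0.053]
tool_rot: [[0.86, 0.037, 0.509], [0.031, -0.999, 0.019], [0.509, -0.0, -0.86]]
ft_force: [-7.7, -0.9, 2.0]
grip_width: -0.0
gripper_force: 3.8
time_s: 21.1
position: [0.563, 0.1584, 0.053]
tool_rot: [[0.862, 0.037, 0.506], [0.032, -0.999, 0.019], [0.506, -0.0, -0.862]]
ft_force: [-13.0, -0.3, 1.8]
grip_width: 0.0004
gripper_force: 6.2
t 21.1 F [-13.   -0.3   1.8] turn [ 0.     0.01  -0.001] shift(before turn) mm [-0.5 -0.3  0.6] (after) [-0.5 -0.3  0.6]
```

```bash
python3 -m jog '[[0,0,0,0.003,0,0,0],[0,0,0,0,0,0,0]]'; python3 -m jog '[[0,0,0,-0.02,0,0,0],[0,0,0,-0.022,0,0,0],[0,0,0,0,0,-0.04,0],[0,0,0,0,0.03,-0.04,0],[0,0,0,0,0.038,0,0],[0,0,0,0,0,0,0]]'
cat > chk.py <<'E'
from h import *
import pickle
from rig import optics
d=pickle.load(open('im0.pkl','rb'));p=pose();n=optics.get_image('side')
a=d['side']['pixels'].mean(2);b=n['pixels'].mean(2)
for i,y in enumerate([85,51,17,-17,-51,-85],1):
    u,v=proj(n,W(p,[-29.5,y,102.3]))[0].round().astype(int);k=np.s_[v-2:v+4,u-4:u+3]
    print(i,'absdiff',np.abs(a-b)[k].astype(int).tolist())
E
python3 chk.py; python3 -c "
from h import *
from rig import observe
print(np.round(observe()['q'],1))
lev(-85,-32,15,t=31)"
```

```text
time_s: 21.35
position: [0.5631, 0.1584, 0.053]
tool_rot: [[0.865, 0.037, 0.501], [0.032, -0.999, 0.018], [0.501, 0.0, -0.865]]
ft_force: [-20.4, -1.6, 2.3]
grip_width: -0.0001
gripper_force: 9.9
time_s: 22.1
position: [0.4952, 0.0857, 0.1045]
tool_rot: [[0.857, 0.033, 0.515], [0.028, -0.999, 0.017], [0.515, -0.0, -0.857]]
ft_force: [-1.7, 0.1, 0.1]
grip_width: -0.0002
gripper_force: 0.0
1 absdiff [[4, 1, 1, 3, 1, 0, 0], [1, 1, 8, 5, 1, 2, 1], [2, 0, 38, 21, 1, 2, 2], [11, 10, 66, 24, 1, 1, 0], [31, 29, 48, 16, 0, 3, 1], [29, 5, 3, 1, 0, 2, 1]]
2 absdiff [[0, 2, 1, 1, 0, 1, 1], [0, 0, 0, 4, 2, 0, 2], [0, 1, 3, 3, 1, 1, 2], [2, 0, 2, 1, 0, 4, 0], [2, 1, 0, 1, 1, 0, 0], [1, 2, 1, 1, 2, 2, 0]]
3 absdiff [[0, 1, 3, 3, 2, 0, 1], [0, 1, 2, 1, 1, 2, 1], [2, 1, 2, 1, 0, 0, 1], [0, 1, 0, 0, 1, 3, 1], [1, 0, 4, 3, 2, 0, 0], [0, 1, 0, 0, 4, 2, 0]]
4 absdiff [[2, 1, 0, 1, 1, 1, 2], [0, 0, 2, 3, 4, 0, 0], [1, 0, 1, 0, 1, 2, 1], [1, 1, 0, 2, 0, 0, 0], [1, 0, 1, 0, 2, 0, 1], [0, 0, 1, 0, 0, 1, 1]]
5 absdiff [[0, 0, 0, 2, 0, 1, 3], [0, 0, 1, 0, 1, 2, 1], [0, 1, 1, 2, 0, 3, 1], [1, 1, 2, 1, 0, 1, 0], [1, 0, 0, 1, 1, 1, 1], [0, 1, 1, 3, 3, 0, 3]]
6 absdiff [[2, 0, 0, 0, 2, 0, 0], [2, 0, 0, 0, 2, 0, 0], [0, 0, 4, 0, 0, 1, 0], [0, 3, 0, 0, 1, 0, 0], [0, 0, 1, 1, 2, 1, 0], [1, 0, 1, 0, 0, 1, 2]]
[ -6.1  13.3 115.1  11.4  21.3  72.5]
t 22.15 F [0.  0.1 0.2] turn [ 0.002  0.001 -0.004] shift(before turn) mm [-1.  -1.4 80.1] (after) [-1.1 -1.3 80.1]
```

```bash
python3 -m jog '[[0,0,0,0,0,0.025,0],[0,0,0,0,0,0.025,0],[0,0,0,0,-0.001,0.020,0],[0,0,0,0,0,0.01,0],[0,0,0,0,0,0,0]]'; python3 -c "
from h import *
from rig import observe
print(np.round(observe()['q'],1))
lev(-85,-32,15,t=31);lev(-85,3,15,t=31)"
```

```text
time_s: 22.78
position: [0.5352, 0.0909, 0.0343]
tool_rot: [[0.858, 0.037, 0.512], [0.031, -0.999, 0.02], [0.512, -0.001, -0.859]]
ft_force: [-0.5, 0.5, 0.6]
grip_width: -0.0001
gripper_force: 0.0
[ -4.9  24.9 114.3  19.6  10.9  64.8]
t 22.77 F [-0.5  0.5  0.6] turn [-0.     0.003 -0.001] shift(before turn) mm [ 0.1  1.3 -0.4] (after) [ 0.1  1.3 -0.4]
t 22.77 F [-0.5  0.5  0.6] turn [-0.     0.003 -0.001] shift(before turn) mm [35.1  1.2  0.1] (after) [35.1  1.3  0.2]
```

```bash
python3 -m jog '[[0,0,0,0.008,0.001,0,0],[0,0,0,0.008,0,0,0]]'; python3 -m jog '[[0,0,0,0.007,0,0,0],[0,0,0,0.006,0,0,0]]';python3 -m jog '[[0,0,0,0.004,0,0,0],[0,0,0,0.003,0,0,0]]';python3 -m jog '[[0,0,0,0.002,0,0,0],[0,0,0,0,0,0,0]]'; python3 -c "
from h import *
lev(-85,3,15,t=31)"
```

```text
time_s: 23.02
position: [0.5498, 0.0897, 0.0441]
tool_rot: [[0.857, 0.036, 0.514], [0.031, -0.999, 0.019], [0.514, -0.0, -0.858]]
ft_force: [-0.4, -0.6, -0.6]
grip_width: -0.0001
gripper_force: 1.0
time_s: 23.28
position: [0.5603, 0.0903, 0.05]
tool_rot: [[0.858, 0.037, 0.512], [0.031, -0.999, 0.019], [0.513, -0.001, -0.859]]
ft_force: [-2.8, -0.4, 0.3]
grip_width: -0.0
gripper_force: 1.1
time_s: 23.52
position: [0.5652, 0.0906, 0.0528]
tool_rot: [[0.859, 0.037, 0.51], [0.031, -0.999, 0.02], [0.511, -0.001, -0.86]]
ft_force: [-7.8, -1.5, 1.2]
grip_width: 0.0001
gripper_force: 3.4
time_s: 23.78
position: [0.5656, 0.0907, 0.053]
tool_rot: [[0.861, 0.037, 0.508], [0.031, -0.999, 0.02], [0.508, -0.001, -0.861]]
ft_force: [-11.8, -2.1, 2.2]
grip_width: 0.0003
gripper_force: 5.4
t 23.77 F [-11.8  -2.1   2.2] turn [-0.001  0.008 -0.001] shift(before turn) mm [-0.5 -0.1  0.6] (after) [-0.5 -0.1  0.6]
```

```bash
python3 -m jog '[[0,0,0,0.004,0,0,0],[0,0,0,0,0,0,0]]'; python3 -m jog '[[0,0,0,-0.02,0,0,0],[0,0,0,-0.022,0,0,0],[0,0,0,0,0,-0.05,0],[0,0,0,0,0,-0.06,0],[0,0,0,0,0,-0.06,0],[0,-0.18,0,0,-0.02,-0.03,0],[0,-0.18,0,0,-0.03,0,0],[0,-0.18,0,0,-0.03,0,0],[0,0,0,0,0,0,0]]'; python3 -c "
from h import *
go([69,100,240],0)"
```

```text
time_s: 24.02
position: [0.5656, 0.0909, 0.0529]
tool_rot: [[0.865, 0.038, 0.501], [0.031, -0.999, 0.021], [0.501, -0.002, -0.865]]
ft_force: [-21.4, -6.6, 2.2]
grip_width: -0.0001
gripper_force: 10.9
time_s: 25.15
position: [0.4354, 0.1645, 0.201]
tool_rot: [[0.999, 0.043, 0.03], [0.042, -0.999, 0.006], [0.03, -0.005, -1.0]]
ft_force: [-0.4, -0.2, -0.6]
grip_width: 0.0003
gripper_force: 0.0
t 25.15 F [-0.4 -0.2 -0.6] turn [-0.005 -0.03   0.005] shift(before turn) mm [ 189.4 -105.7  -32.8] (after) [ 187.9 -106.4  -39. ]
```

```bash
python3 -m jog '[[-0.005,-0.03,0.005,0,0,-0.035,0],[0,0,0,0.045,-0.026,0,0],[0,0,0,0.047,-0.027,0,0],[0,0,0,0.048,-0.027,0,0],[0,0,0,0.048,-0.026,0,0],[0,0,0,0,0,0,0]]'; python3 -c "
from h import *
go([69,100,115],0)"
```

```text
time_s: 25.9
position: [0.6185, 0.276, 0.2336]
tool_rot: [[0.999, 0.036, -0.0], [0.036, -0.999, -0.0], [-0.0, 0.0, -1.0]]
ft_force: [0.2, -0.9, -0.6]
grip_width: -0.0003
gripper_force: 0.0
t 25.9 F [ 0.2 -0.9 -0.6] turn [ 0.     0.    -0.002] shift(before turn) mm [  0.8  -1.9 118.6] (after) [  0.7  -1.9 118.6]
```

```bash
python3 -m jog '[[0,0,0,0.006,0,0.03,0],[0,0,0,0,0,0.045,0],[0,0,0,0,0,0.042,0],[0,0,0,0,0,0,0]]'; python3 -m jog '[[0,0,0,0,-0.008,0,0],[0,0,0,0,-0.005,0,0]]'; python3 -m jog '[[0,0,0,0,-0.005,0,0],[0,0,0,0,-0.004,0,0]]'; python3 -m jog '[[0,0,0,0,-0.005,0,0],[0,0,0,0,-0.005,0,0]]'; python3 -c "
from h import *
go([74,119,115],0);go([72,149,115],0)"
```

```text
time_s: 26.4
position: [0.6206, 0.2746, 0.1173]
tool_rot: [[0.999, 0.035, -0.004], [0.035, -0.999, -0.001], [-0.005, 0.001, -1.0]]
ft_force: [-0.0, -0.2, 1.7]
grip_width: -0.0001
gripper_force: 0.0
time_s: 26.65
position: [0.6227, 0.2896, 0.1219]
tool_rot: [[0.999, 0.036, 0.005], [0.036, -0.999, 0.001], [0.005, -0.001, -1.0]]
ft_force: [-0.1, -0.4, 0.8]
grip_width: -0.0003
gripper_force: 0.0
time_s: 26.9
position: [0.6219, 0.2981, 0.12]
tool_rot: [[0.999, 0.036, 0.002], [0.036, -0.999, -0.0], [0.002, 0.0, -1.0]]
ft_force: [-0.0, -2.8, 1.6]
grip_width: -0.0002
gripper_force: 1.4
time_s: 27.15
position: [0.6217, 0.3079, 0.1197]
tool_rot: [[0.999, 0.035, 0.001], [0.035, -0.999, -0.0], [0.001, 0.0, -1.0]]
ft_force: [0.6, -2.2, 2.7]
grip_width: 0.0
gripper_force: 1.5
t 27.15 F [ 0.6 -2.2  2.7] turn [ 0.    -0.001 -0.003] shift(before turn) mm [ 1.3 10.8  4.7] (after) [ 1.3 10.8  4.7]
t 27.15 F [ 0.6 -2.2  2.7] turn [ 0.    -0.001 -0.003] shift(before turn) mm [ -0.8 -19.2   4.7] (after) [ -0.7 -19.2   4.7]
```

```bash
python3 -m jog '[[0,0,0,0.0005,-0.01,0.001,0],[0,0,0,0.0,-0.01,0.001,0],[0,0,0,-0.0025,-0.0075,0.001,0],[0,0,0,-0.003,-0.0075,0,0],[0,0,0,-0.0045,-0.006,0,0],[0,0,0,-0.0045,-0.0055,0,0],[0,0,0,-0.006,-0.0045,0,0],[0,0,0,-0.006,-0.004,0,0],[0,0,0,-0.005,-0.001,0,0]]'; python3 -c "
from h import *
go([31.5,193,117],0)"
```

```text
time_s: 28.28
position: [0.5881, 0.3634, 0.1165]
tool_rot: [[0.999, 0.036, 0.001], [0.036, -0.999, 0.001], [0.001, -0.001, -1.0]]
ft_force: [3.4, 1.6, -1.1]
grip_width: -0.0003
gripper_force: 1.4
t 28.27 F [ 3.4  1.6 -1.1] turn [-0.001 -0.001 -0.002] shift(before turn) mm [-9.7 -6.4 -0.5] (after) [-9.7 -6.4 -0.5]
```

```bash
python3 -m jog '[[0,0,0,-0.004,-0.002,0,0],[0,0,0,-0.004,-0.001,0,0]]';  python3 -m jog '[[0,0,0,-0.003,-0.001,0,0],[0,0,0,-0.002,0,0,0]]'; python3 -m jog '[[0,0,0,-0.002,0,0,0],[0,0,0,0,0,0,0]]'; python3 -c "
from h import *
go([31.5,193,117],0)"
```

```text
time_s: 28.52
position: [0.5816, 0.3652, 0.1166]
tool_rot: [[0.999, 0.035, 0.004], [0.035, -0.999, 0.0], [0.004, 0.0, -1.0]]
ft_force: [16.4, -3.7, -5.3]
grip_width: -0.0002
gripper_force: 8.6
time_s: 28.78
position: [0.5817, 0.3652, 0.1169]
tool_rot: [[0.999, 0.033, 0.015], [0.033, -0.999, 0.001], [0.015, -0.001, -1.0]]
ft_force: [35.0, -1.5, -10.5]
grip_width: -0.0001
gripper_force: 17.1
time_s: 29.02
position: [0.5817, 0.3652, 0.117]
tool_rot: [[0.999, 0.032, 0.019], [0.032, -0.999, 0.003], [0.019, -0.002, -1.0]]
ft_force: [38.6, 0.3, -12.1]
grip_width: -0.0001
gripper_force: 19.0
t 29.02 F [ 38.6   0.3 -12.1] turn [-0.002 -0.019 -0.006] shift(before turn) mm [-3.5 -4.3 -0.1] (after) [-3.5 -4.3 -0. ]
```

```bash
python3 -m jog '[[0,0,0,0.03,0,0,0],[0,0,0,0,0,-0.05,0],[0,0,0,0,0,-0.06,0],[0,0,0,0,0,-0.04,0],[0,0,0,-0.06,0.03,0,0],[0,0,0,-0.06,0.03,0,0],[0,0,0,-0.05,0.03,0,0],[0,0,0,0,0,0,0],[0,0,0,0,0,0,0]]'
python3 - <<'E'
from h import *
import pickle
from rig import optics
d=pickle.load(open('im0.pkl','rb'));p=pose()
for c in('side','top'):
    n=optics.get_image(c);a=d[c]['pixels'].mean(2);b=n['pixels'].mean(2)
    D=cv2.GaussianBlur(np.abs(a-b).astype(np.float32),(3,3),0)
    for nm,L in dict(handle=[14,175,168],end=[14,210,168],stopper=[-69,61,15],pot=[-74,-60,25]).items():
        u,v=proj(n,W(p,L))[0].round().astype(int);print(c,nm,(u,v),'maxdiff',D[v-9:v+10,u-9:u+10].max().round())
    if c=='side':
        for r in range(266,288,3):print(r,a[r,304:324].astype(int),b[r,304:324].astype(int))
exec(open('chk.py').read().split('for i')[0])
E
```

```text
time_s: 30.15
position: [0.4447, 0.276, 0.2668]
tool_rot: [[0.999, 0.036, 0.001], [0.036, -0.999, 0.001], [0.001, -0.001, -1.0]]
ft_force: [0.6, -0.3, -0.7]
grip_width: -0.0001
gripper_force: 0.0
side handle (np.int64(314), np.int64(274)) maxdiff 105.0
side end (np.int64(316), np.int64(286)) maxdiff 105.0
side stopper (np.int64(337), np.int64(282)) maxdiff 5.0
side pot (np.int64(332), np.int64(247)) maxdiff 8.0
266 [115 119  81  40 159 210 215 211 210 192 118  77  98  90  80  76  75  96
 101 107] [114 115  86  49  90 181 213 215 211 212 179 122  97  96  96 105 108 114
 117 120]
269 [ 93 102  80  49 150 205 214 210 208 202 129  74  87  94  91  95 107 125
 130 127] [ 95 107  83  65  54 159 211 218 214 209 197 131  92 103 104 122 136 132
 130 129]
272 [ 89 111 137 140 155 192 211 210 207 206 157  85  93 105 105 102 102 101
  95 117] [ 92 114 136 155 147 134 180 210 215 212 212 184 126 106 102 124 137 131
 134 130]
275 [ 89 103 121 109  91 176 209 208 205 206 174 109  81  96 105 103 123 133
 131 129] [ 91 106 124 120  80  56 158 213 216 209 209 199 135  97 105 101 127 135
 134 132]
278 [
[... 187 characters left out ...]
60 169 216 214 206 206 187 123  97 125 132 134 133 131
 132 130] [ 64  66  68  61  79 141 130 171 211 215 211 207 203 137 107 139 133 134
 133 133]
284 [ 65  65  64  65  52 146 196 196 192 192 183 115  64  67  72  83  87  86
  91  92] [ 66  65  66  65  57 116 166 146 174 198 194 190 187 154  98  81  92  87
  90  88]
287 [ 64  63  65  63  58 103  96  82  90  91 102  93  73  70  72  74  72  76
  74  71] [ 69  65  65  64  65 116 153 151 112  88  87  76  68  67  75  74  72  74
  75  72]
top handle (np.int64(189), np.int64(216)) maxdiff 31.0
top end (np.int64(177), np.int64(216)) maxdiff 28.0
top stopper (np.int64(236), np.int64(246)) maxdiff 5.0
top pot (np.int64(275), np.int64(246)) maxdiff 4.0
```

```bash
python3 -c "
from rig import job
print(job.close_job())"
```

```text
the job is handed in; nothing more can be done
None
```

The job is handed in at about 30 s: the main valve was shut to its stop, levers 1, 4 and 6 (the barbed ports) were pushed to their open stops, and the main was turned back in line. Only lever 1's move shows in a picture; levers 4 and 6 rest on the stop force, the first pass over the main handle missed it (tip about 40 mm short of the reported TCP), and after the job I checked by picture only the main handle, sample pot and stopper.

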